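# Zero the spring balance, weigh the sample tins and return each to its nest

### The job

The tins of powder samples have to go back to store, but they look alike. First turn the black knob of the spring balance until, with the pan empty, its orange pointer stands on the black zero line; then weigh the tins on the pan to tell them apart and stand each upright in the rack nest whose label has the colour that the pointer showed for it. There are three or four tins; leave the balance empty and on zero, and do not disturb the note pad, the marker and the timer.

Things in the scene. Friction and masses are not known exactly. Their poses are not given: they have to be found in the camera images.
- tin_p: silver screw-lid aluminium tin with a white paper band, 56 mm in diameter, 36 mm tall, closed; origin at the centre of its underside, z up its axis. All tins look alike; the fill differs: about 80, 160, 240 or 320 g all up (each within 4 %), no two alike. Which tin has which weight is not known beforehand. May be absent.
- tin_q: another tin, same size and look as tin_p, origin alike. May be absent.
- tin_r: another tin, same size and look as tin_p, origin alike. May be absent.
- tin_s: another tin, same size and look as tin_p, origin alike. May be absent.
- balance: fixed spring balance: grey base 100 (its x) x 250 mm (its y), 20 mm high. At y = +0.075 of its frame a column of two rods with a bridge (36 x 76 mm) and a spring barrel (32 mm diameter) up to 217 mm, the black knob on top; pan on an arm at y = -0.060; white scale plate, 36 mm wide, at y = +0.125, facing the robot and a little left. Origin under the middle of the base; x away from the robot, z up.
- zero_mark (a point): black zero line (with a black diamond) on the white scale plate, 118 mm above the table. Below it four coloured bands, centred 12, 24, 36 and 48 mm below the line: blue, green, yellow, red, i.e. 80, 160, 240 and 320 g; each band is 9.5 mm high.
- pointer (a point): tip of the orange pointer of the balance; moves up and down with the pan in front of the scale. Its height less that of zero_mark is the reading; it starts 5 to 16 mm too low. With the balance zeroed a tin brings it to its colour band.
- pan (a point): centre of the upper face of the round steel pan (127 mm across; rim 10 mm high, inside 60 mm from the centre); always 20 mm lower than the pointer. Sprung: sinks 12 mm per 80 g (65 N/m), well damped, settles within 1.5 s.
- carriage (a joint): extension of the balance spring in m: 0 with the empty pan, 0.012 per 80 g on the pan.
- zero_knob (a joint): angle of the zero knob in rad, 0 to 6.5, grows clockwise seen from above; clockwise raises spring, pan and pointer by 4 mm per rad, counterclockwise lowers them. Stays where it is left (friction 0.07 N m).
- knob_grip (a point): on the vertical axis of the zero knob: black fluted knob with a white line, 40 mm in diameter, 29 mm tall, on top of the spring barrel; the point is 16 mm above its lower face, 13 mm below its top, 234 mm above the table.
- rack: grey storage rack, fixed: base plate 188 mm (its x) by 164 mm (its y), 8 mm thick, carrying four square white open-topped nests two by two, 90 mm apart along x and 76 mm along y; which colour is where changes. Origin under the middle of the four (the plate reaches 104 mm to -x), z up; x points away from the robot.
- pad_blue: smooth coloured pad that is the floor of the nest with the blue label (one pip); 60 x 62 x 2 mm, origin under its middle (12 mm above the table), upper face 2 mm higher; axes as the rack's. The nest is white; inside 62 mm along x by 64 mm along y, walls 4 mm thick, tops 18 mm above the pad, front and back with a 42 mm notch down to 4 mm above the pad for the fingers. For the tin of 80 g.
- pad_green: green pad, the floor of the nest with the green label (two pips); like pad_blue. For the tin of 160 g.
- pad_yellow: yellow pad, the floor of the nest with the yellow label (three pips); like pad_blue. For the tin of 240 g.
- pad_red: red pad, the floor of the nest with the red label (four pips); like pad_blue. For the tin of 320 g.
- monitor_a: monitor, fixed, an obstacle: foot 180 x 210 mm, 14 mm high, origin under its middle; screen 440 mm wide (along y), from 82 to 407 mm above the table, its face 31 mm before the origin (towards the robot). Tools must pass in front of it.
- memo_pad: yellow note pad, 75 x 74 x 14 mm, lies loose; leave it
- marker: blue and white marker, 131 mm long, 15 mm thick, lies loose; leave it
- timer: white bench timer, 52 x 62 x 34 mm, stands loose; leave it
Not all that is in view belongs to the job. Leave any brown or purple look-alike of the tin_p alone.

How it is judged:
By the outcome, as a careful person would: the job done as asked, in the order asked, and still so for the second after the job is handed in, with the robot touching nothing.
Of tin_p, tin_q, tin_r, tin_s only 3 to 4 are there at a start; the rules pass over those that are not, and their reading is None.
At some moment in a run one of tin_p, tin_q, tin_r, tin_s may be knocked a few centimetres aside while the robot is not near it.
It also fails if it takes over 210 s, if anything falls off the work surface, if the arm or the gripper's body presses on something with over 40 N, if the wrist force passes 120 N, or if a joint passes its speed limit or range.

### The arm

A 6-joint arm with a two-finger parallel gripper is mounted at the origin on a cart in front of the work surface, level with it; the furniture and walls round the work are solid. World frame = base frame: x ahead of the robot, y to its left, z up, the work surface at z = 0. Lengths are in mm, angles in rad, forces in N, time in s.
With the tool pointing down it reaches from about 400 to 925 mm from the base axis. Payload 12.5 kg.
Tool frame: the origin (TCP) lies midway between the tips of the shut fingers; the grasp point (between the pads) lies 19 mm behind it; z points along the fingers, y is the line along which they close (so a half turn about z gives the same grasp; the last joint's range is limited). The gripper opens to 95 mm and grips with 3 to 60 N. Pads are 20 mm wide; open, the fingers measure 119 mm over their backs; the gripper's body (75 mm by 180 mm) begins 59 mm behind the grasp point.
Start: joints at [1.194, 0.491, 1.559, -0, 1.092, -0.106], TCP at [167.171, 602.246, 214.661] pointing down, gripper open.
Joint ranges: [-3.1, 3.1], [-0.84, 2.19], [0.05, 2.79], [-1.13, 4.28], [0.06, 2.93], [-2.69, 2.69]. Speed limits (rad/s): [2.22, 2.22, 2.79, 3.14, 3.14, 3.14].

### API

Orientations are given as [roll, pitch, yaw] about the fixed x, y, z axes, in that order (R = Rz(yaw) Ry(pitch) Rx(roll)).
In Python, from cell import state, viewer, env, models gives the robot as it stands. The module is installed in compiled form; this text tells all that it offers.
- The arm moves only by the tool arm_command, never from a script. Its argument "rows" is a list of rows, each a list of 2 entries, a list of its own where there are three numbers: the shift along the tool's x, y, z normalised to -1 to 1, where 1 is 0.25 m, then the turn about the tool's z normalised to -1 to 1, where 1 is pi rad. A call has exactly 5 rows; each row shifts and turns the commanded pose from where the row before left it, along the tool's axes as they then stand; what a row does not reach is not made up. A row lasts 1/10 s, in which the tool goes at most 50 mm and 8.59 degrees, less where a joint would pass 70% of its speed; a pose out of reach is approached as far as the arm can. A call with a number of a shift or a turn outside -1 to 1 is refused whole. A call with a gripper value outside its range is refused whole. "claw" is the opening, from 0 (shut) to 1 (fully open), set as the call begins (left out, the last holds). The fingers move at their own pace and stop on an object; the grip force is fixed at half the most. Time passes only in rows, so rows that do not move let the fingers close, or fill a call up. It gives the time, the measured TCP pose, the force, the opening and the grip force at its end, in the units of the state.
- state(): the state, without advancing time (a new reading comes with each control period).
- viewer.read_camera(name): name is "scene" or "top" or "wrist"; returns (picture, depth): 480x640x3 uint8, red, green, blue; 480x640 float32, mm along the optical axis (not along the pixel's ray), 0 where there is no reading.
- viewer.get_calibration(name): a dict with "camera_matrix" (3x3 intrinsics, pixels), "dist_coeffs" ([k1, k2, p1, p2, k3] as OpenCV has them; the pictures are not rectified), "world_to_cam" (4x4, takes a point from world to camera coordinates). Camera axes: x right, y up, looking along -z (the intrinsics and any distortion apply to the point x, -y, -z); pixel columns grow to the right and rows downward; lengths in mm; the calibration is good to about 2 mm. A picture is of the moment at which its call begins: read the wrist's pose just before it. get_calibration takes no time and is no camera call; for the wrist camera it gives the pose at the moment of the call.
- env.job_done(): hands the job in; it is judged then, once.
Trained networks look in the newest picture that a camera, given by its name, has taken for a name from the list of things; names that differ only in an ending like _2 or _b are one class to them, and where a whole thing is asked for, a point or a joint stands for the part that bears it (a point fixed in the world has none). Each returns a list of dicts, best first, with "confidence" (0 to 1); they miss things now and then, are a little off and sometimes report something else, mostly with a low value. They report only what shows in the picture. A call takes as long as a camera call. They do not tell look-alikes from the thing itself.
- models.search_frame(camera, label): "position" ([x, y, z] in mm, in world coordinates, good to about 4 mm: the middle of the surface that is visible of it).
- models.mark_of(camera, label): "position" ([x, y, z] in mm, in world coordinates, good to about 4 mm: a listed point, or the origin of a listed thing).
The state is a dict: "t": time; "joints": joint angles; "qvel": joint speeds; "tau": joint torques, N m; "eef_pos": TCP position; "tcp_rot": TCP orientation; "ft_force": force on the tool from outside, world axes, zero at the start; "moment": the same for the moment, N m; "opening": opening from 0.0 (shut) to 1.0 (fully open); "grip_force": force on a finger pad.
Only numpy, scipy, OpenCV 4.12 (cv2) and the standard library are available. Lean on these libraries where they do the work, as an engineer would, in place of code of your own. Each camera call takes 0.05 s, during which the arm holds its last target. There are 200 camera calls.

## Working session

There is one attempt and no reset: what is moved stays moved. The work goes in short steps, Python scripts to look and compute and a tool call to move; the robot and the scene stay as the last step left them, time stands still between calls to the robot, and variables do not carry over. Pictures are saved under pics/ and viewed, at most 14 in all, crops included, and the job is handed in when it is done.

Besides the shell and the picture viewer there is one more tool, called after "Request:" as a command line: name --argument value ..., lists and objects as JSON in quotes. arm_command: Moves the arm, as the interface text tells. Scaled input: -1 to 1 covers 0.25 m each way for a shift and pi rad each way for a turn. Its arguments: {"type":"object","properties":{"rows":{"type":"array","items":{"type":"array"}},"claw":{"type":"number"}},"required":["rows"]}

```bash
mkdir -p pics; ls; cat > h.py <<'E'
from cell import state, viewer, env, models
import numpy as np, cv2
def snap(c,fn=None):
    cal=viewer.get_calibration(c); im,d=viewer.read_camera(c)
    if fn: cv2.imwrite('pics/'+fn,im[:,:,::-1])
    return im,d,cal
def w2p(cal,P):
    T=np.array(cal['world_to_cam']);P=np.atleast_2d(P).astype(float)
    c=P@T[:3,:3].T+T[:3,3]; c=c*[1,-1,-1]
    return cv2.projectPoints(c.reshape(-1,1,3),np.zeros(3),np.zeros(3),np.array(cal['camera_matrix']),np.array(cal['dist_coeffs'],float))[0].reshape(-1,2)
def p2w(cal,uv,depth=None,z=None):
    uv=np.array(uv,float).reshape(-1,1,2)
    n=cv2.undistortPoints(uv,np.array(cal['camera_matrix']),np.array(cal['dist_coeffs'],float)).reshape(-1,2)
    T=np.array(cal['world_to_cam']);R=T[:3,:3];o=-R.T@T[:3,3]
    r=np.c_[n[:,0],-n[:,1],-np.ones(len(n))]@R
    s=np.asarray(depth) if depth is not None else (z-o[2])/r[:,2]
    return o+r*np.reshape(s,(-1,1))
E
python3 - <<'E'
from h import *
for c in('scene','top'):
    im,d,cal=snap(c,c+'0.png')
    for l in ['tin_p','balance','knob_grip','pointer','zero_mark','pan','rack','pad_blue','pad_green','pad_yellow','pad_red','memo_pad','marker','timer','monitor_a']:
        print(c,l,[(np.round(r['position']).tolist(),round(r['confidence'],2)) for r in models.mark_of(c,l)][:7])
s=state();print(s)
E
```

```text
pics
scene tin_p [([377.0, -396.0, -1.0], 0.97), ([423.0, 32.0, -2.0], 0.85), ([441.0, -54.0, 0.0], 0.7), ([444.0, -152.0, 1.0], 0.69), ([416.0, 109.0, -1.0], 0.62)]
scene balance [([420.0, 295.0, 2.0], 0.76), ([440.0, -52.0, -1.0], 0.5), ([655.0, -84.0, -0.0], 0.25)]
scene knob_grip [([627.0, -258.0, 14.0], 0.63), ([443.0, 367.0, 230.0], 0.57)]
scene pointer [([450.0, 414.0, 108.0], 0.97)]
scene zero_mark [([453.0, 413.0, 122.0], 0.85)]
scene pan [([399.0, 240.0, 88.0], 0.88)]
scene rack [([708.0, -166.0, 4.0], 0.34)]
scene pad_blue [([536.0, -253.0, 12.0], 0.92)]
scene pad_green [([626.0, -260.0, 12.0], 0.85)]
scene pad_yellow [([619.0, -335.0, 11.0], 0.63)]
scene pad_red [([527.0, -332.0, 13.0], 0.61), ([454.0, 412.0, 120.0], 0.55)]
scene memo_pad [([399.0, -288.0, 1.0], 0.97)]
scene marker [([705.0, -164.0, 2.0], 0.6), ([453.0, 412.0, 120.0], 0.55)]
scene timer [([650.0, -86.0, 2.0], 0.48)]
scene monitor_a []
top tin_p [([379.0, -399.0, -3.0], 0.88), ([713.0, 281.0, -1.0], 0.86), ([413.0, 108.0, 1.0], 0.85), ([442.0, -51.0, -2.0], 0.72), ([425.0, 30.0, 0.0], 0.61), ([445.0, -148.
[... 655 characters left out ...]
3), ([626.0, -262.0, 14.0], 0.24)]
{'t': 1.6, 'joints': array([ 1.19439261e+00,  4.90900059e-01,  1.55891716e+00,  1.76959716e-05,
        1.09171746e+00, -1.05597095e-01]), 'qvel': array([ 0.00042607,  0.00161221,  0.00029569,  0.00040726,  0.00167911,
       -0.00093891]), 'tau': array([-1.58800394e-03, -6.12458324e+01, -2.58425260e+01,  6.92504598e-02,
        4.45742940e-02,  6.07660422e-05]), 'eef_pos': array([167.16690275, 602.23419248, 214.65498828]), 'tcp_rot': array([ 3.14153335e+00, -9.50627695e-06,  2.87077787e+00]), 'ft_force': array([-0.00727131, -0.1072938 , -0.12358239]), 'moment': array([ 0.0148315 ,  0.02256204, -0.00602528]), 'grip_force': 0.0, 'opening': 0.997613367872142}
```

View pics/scene0.png

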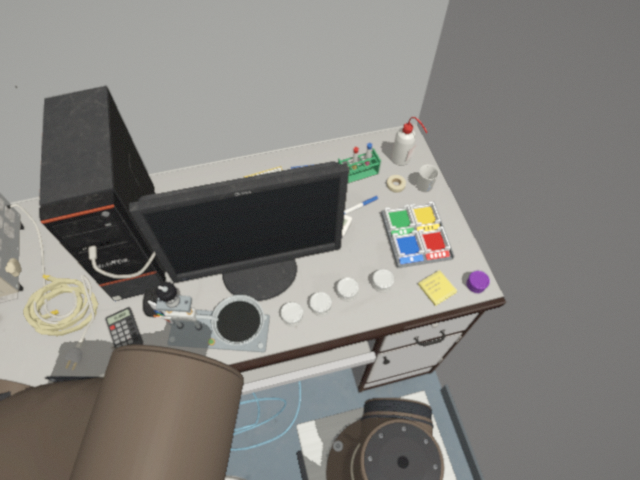

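View pics/top0.png

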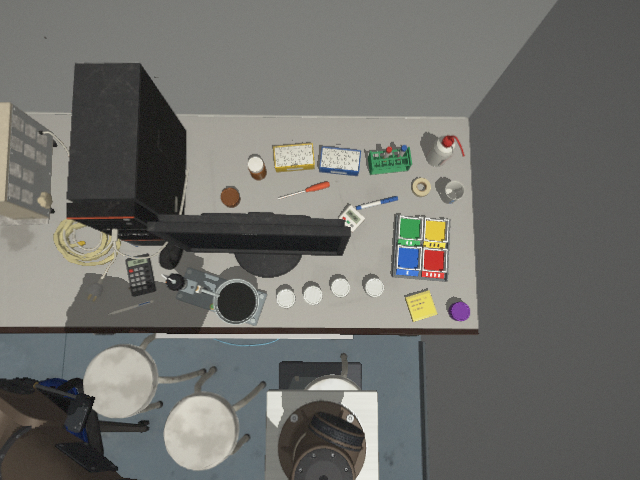

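The pictures show four white-lid tins in a row: top view px (286,298), (313,295), (340,287) and (373,286). The purple look-alike is at (460,311) and the brown one at (230,197). The networks' pan, knob and rack points agree with the picture. Next I check the obstacles and read the scale.

```bash
python3 - <<'E'
from h import *
im,d,cal=snap('top')
v,u=np.mgrid[0:480:1,0:640:1]; m=d>0
P=p2w(cal,np.c_[u[m],v[m]],d[m])
a=P[(P[:,2]>90)&(P[:,0]>350)&(P[:,0]<800)&(abs(P[:,1])<700)]
for y in range(-250,600,50):
    s=a[(a[:,1]>=y)&(a[:,1]<y+50)]
    if len(s): print(y,len(s),'minx',np.percentile(s[:,0],[0,5,50]).round(),'z',s[:,2].min().round(),s[:,2].max().round())
s=a[(a[:,2]>395)&(a[:,2]<412)];print('mon',cv2.minAreaRect(s[:,:2].astype(np.float32)))
im2,d2,c2=snap('scene')
for n,p in dict(knob=[442,368,234],zero=[454,412,118],red=[454,412,70]).items(): print(n,w2p(c2,p))
c=im2[260:360,110:230]; cv2.imwrite('pics/sc.png',cv2.resize(c[:,:,::-1],None,fx=6,fy=6,interpolation=cv2.INTER_CUBIC)[:600])
for cc in('scene','top'): print(cc,np.linalg.inv(np.array(viewer.get_calibration(cc)['world_to_cam']))[:3,3].round())
w=viewer.get_calibration('wrist');print(np.linalg.inv(np.array(w['world_to_cam'])).round(2),w['camera_matrix'])
E
```

```text
-100 42 minx [528. 528. 529.] z 99.0 411.0
-50 776 minx [528. 529. 537.] z 91.0 413.0
0 808 minx [528. 530. 538.] z 90.0 412.0
50 847 minx [530. 531. 539.] z 95.0 414.0
100 862 minx [530. 532. 540.] z 90.0 413.0
150 992 minx [353. 400. 541.] z 90.0 412.0
200 1056 minx [350. 383. 541.] z 90.0 413.0
250 1090 minx [350. 374. 542.] z 90.0 413.0
300 1032 minx [380. 422. 543.] z 91.0 412.0
350 1000 minx [418. 426. 537.] z 90.0 414.0
400 5039 minx [449. 569. 685.] z 90.0 407.0
450 2890 minx [497. 565. 653.] z 90.0 407.0
500 2923 minx [509. 564. 652.] z 90.0 407.0
550 906 minx [563. 566. 681.] z 96.0 406.0
mon ((575.334716796875, 55.47625732421875), (1034.2672119140625, 448.8443298339844), 89.97503662109375)
knob [[166.49246057 290.90057306]]
zero [[161.01218994 311.03851949]]
red [[166.59315383 318.47760288]]
scene [ -30.  165. 1124.]
top [ 351.   20. 1409.]
[[ 2.7000e-01 -9.2000e-01 -2.7000e-01  9.0810e+01]
 [ 9.6000e-01  2.6000e-01  7.0000e-02  6.2324e+02]
 [ 0.0000e+00 -2.8000e-01  9.6000e-01  3.8587e+02]
 [ 0.0000e+00  0.0000e+00  0.0000e+00  1.0000e+00]] [[396.72612035   0.         318.0864438 ]
 [  0.         396.72612035 237.1798956 ]
 [  0.           0.           1.        ]]
```

View pics/sc.png

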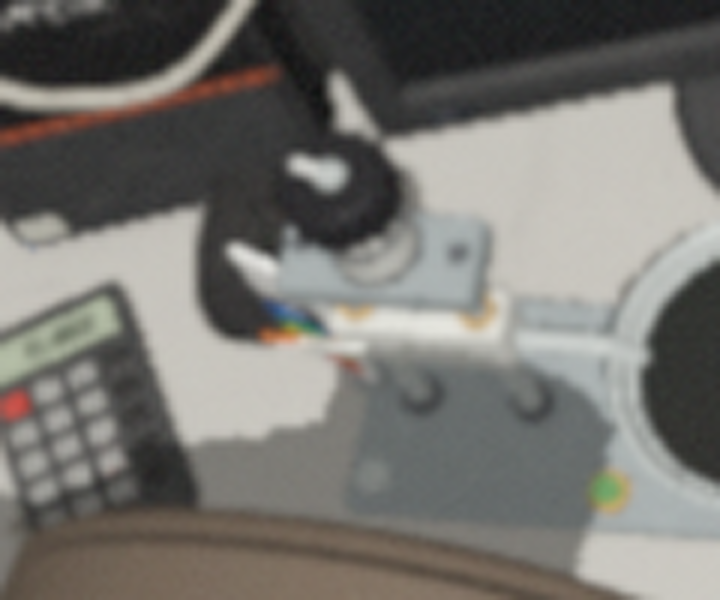

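The scene camera sees the scale too steeply, so I move the wrist camera in front of it. I turn first, then shift.

Request:
arm_command --rows '[[[0,0,0],0.043],[[0,0,0],0.043],[[0,0,0],0.043],[[0,0,0],0.043],[[0,0,0],0.043]]'

```text
t: 2.2
eef_pos: [167.2, 602.2, 214.7]
tcp_rot: [3.142, -0.0, 2.19]
ft_force: [0.3, -0.6, -0.1]
opening: 0.998
grip_force: 0.0
```

Request:
arm_command --rows '[[[0,0,0],0.043],[[0,0,0],0.043],[[0,0,0],0.043],[[0,0,0],0.043],[[0,0,0],0.043]]'

```text
t: 2.7
eef_pos: [167.2, 602.2, 214.7]
tcp_rot: [3.142, -0.0, 1.514]
ft_force: [-0.4, -0.2, -0.3]
opening: 1.0
grip_force: 0.0
```

Request:
arm_command --rows '[[[0,0,0],0.043],[[0,0,0],0.043],[[-0.11,0.122,0],0],[[-0.11,0.122,0.065],0],[[-0.11,0.122,0.065],0]]'

```text
t: 3.2
eef_pos: [228.3, 494.0, 182.1]
tcp_rot: [3.141, -0.001, 1.251]
ft_force: [0.7, -0.3, -1.1]
opening: 1.003
grip_force: 0.0
```

Request:
arm_command --rows '[[[-0.11,0.122,0.065],0],[[-0.11,0.122,0.065],0],[[-0.11,0.122,0.065],0],[[0,0,0.06],0],[[0,0,0],0]]'

```text
t: 3.7
eef_pos: [289.0, 386.8, 117.4]
tcp_rot: [-3.141, 0.002, 1.248]
ft_force: [0.4, 0.8, 0.2]
opening: 1.0
grip_force: 0.0
```

```bash
cat >> h.py <<'E'
def plan(x=None,y=None,z=None,yaw=None,turn=None):
    """shift in tool units at the end yaw (turn first)"""
    s=state();p=s['eef_pos'];y0=s['tcp_rot'][2]
    yw=y0 if yaw is None else yaw
    dt=(y0-yw+np.pi)%(2*np.pi)-np.pi
    d=np.array([v-q if v is not None else 0 for v,q in zip((x,y,z),p)])
    t=np.array([d[0]*np.cos(yw)+d[1]*np.sin(yw), d[0]*np.sin(yw)-d[1]*np.cos(yw), -d[2]])/250
    n=int(np.ceil(np.linalg.norm(t)*250/45)) or 1
    print('turn %.3f (%d rows)'%(dt/np.pi,np.ceil(abs(dt)/.145)),'shift',t.round(3),'= %d rows of'%n,(t/n).round(4),'j6',round(s['joints'][5],2),'t',round(s['t'],1))
def ms(c,l,n=5): return [(np.round(r['position']).tolist(),round(r['confidence'],2)) for r in models.mark_of(c,l)][:n]
E
python3 - <<'E'
from h import *
s=state();print(s['eef_pos'],s['tcp_rot'],s['t'])
im,d,cal=snap('wrist','w1.png')
for l in('pointer','zero_mark','pan','knob_grip'): print(l,ms('wrist',l))
print(w2p(cal,[[454,412,118],[454,412,70],[442,368,234]]))
E
```

```text
[288.95912998 386.78537854 117.3511622 ] [-3.14056352e+00  1.98752036e-03  1.24763441e+00] 3.7
pointer [([447.0, 417.0, 112.0], 0.85)]
zero_mark [([447.0, 414.0, 110.0], 0.7)]
pan []
knob_grip []
[[ 671.44548232  130.38558753]
 [ 595.23640502  127.98751439]
 [1163.35755059  415.85295245]]
```

View pics/w1.png

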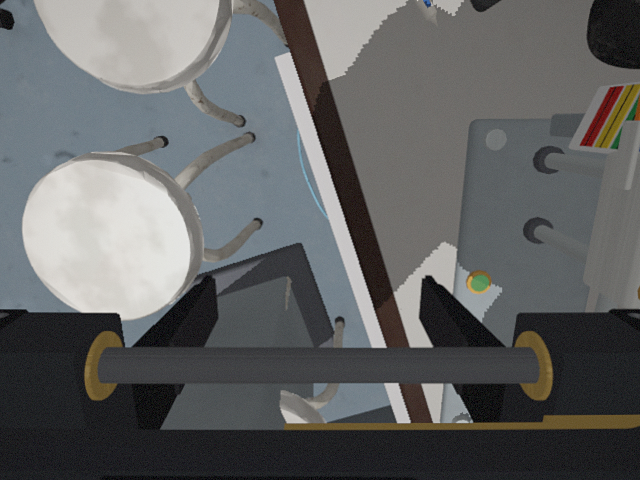

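The view is good: the scale bands show at (610,115), but the zero line lies past the right edge. I go up and a little closer.

Request:
arm_command --rows '[[[0,0.04,-0.12],0],[[0,0.04,-0.12],0],[[0,0,0],0],[[0,0,0],0],[[0,0,0],0]]'

```text
t: 4.45
eef_pos: [307.0, 381.6, 177.9]
tcp_rot: [-3.141, 0.001, 1.25]
ft_force: [-0.4, -0.4, -0.1]
opening: 1.002
grip_force: 0.0
```

```bash
python3 - <<'E'
from h import *
im,d,cal=snap('wrist')
for l in('pointer','zero_mark'): print(l,ms('wrist',l))
q=w2p(cal,[[454,412,118],[454,412,70]]);print(q)
u0,v0=470,40
c=im[v0:v0+150,u0-20:640]; print(c.shape)
cv2.imwrite('pics/w2.png',cv2.resize(c[:,:,::-1],None,fx=4,fy=4,interpolation=cv2.INTER_CUBIC))
E
```

```text
pointer [([446.0, 418.0, 112.0], 0.6)]
zero_mark [([456.0, 412.0, 120.0], 0.69)]
[[547.07170523 129.71283637]
 [508.11539146 128.12771148]]
(150, 190, 3)
```

View pics/w2.png

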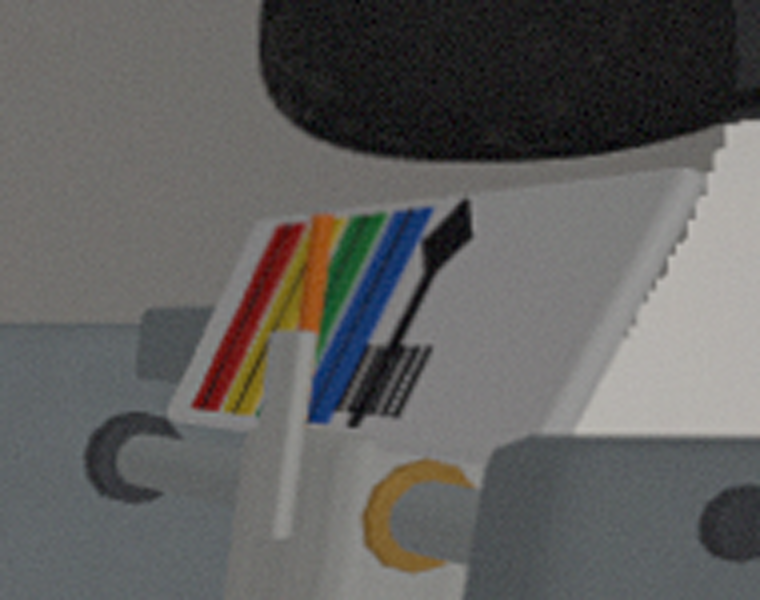

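The orange pointer (crop 320,270) overlays yellow/green, but it stands off the plate, so there is parallax. I compare the two in 3D through depth.

```bash
cat >> h.py <<'E'
def reading(verbose=1):
    im,d,cal=snap('wrist'); h=cv2.cvtColor(im,cv2.COLOR_RGB2HSV)
    c=w2p(cal,[454,413,100])[0]
    v,u=np.mgrid[0:480,0:640]; near=(abs(u-c[0])<70)&(abs(v-c[1])<60)&(d>0)
    o=near&(h[...,0]>6)&(h[...,0]<17)&(h[...,1]>170)&(h[...,2]>120)
    P=p2w(cal,np.c_[u[o],v[o]],d[o])
    out=[len(P)]
    if len(P): out+=[np.median(P,0).round(1),'zrange',np.percentile(P[:,2],[5,95]).round(1)]
    # plate pixels: zero line dark, bands
    for n,m in dict(black=(h[...,2]<50),blue=(h[...,0]>105)&(h[...,0]<125)&(h[...,1]>150),green=(h[...,0]>55)&(h[...,0]<80)&(h[...,1]>120),red=((h[...,0]<5)|(h[...,0]>175))&(h[...,1]>150)).items():
        m=m&near; Q=p2w(cal,np.c_[u[m],v[m]],d[m]); 
        k=(abs(Q[:,0]-455)<15)&(abs(Q[:,1]-413)<25)&(Q[:,2]>60); Q=Q[k]
        out+=[n,len(Q),np.median(Q,0).round(1) if len(Q) else '']
    print(*out)
E
python3 - <<'E'
from h import *
reading()
E
```

```text
139 [450.3 425.5 109.1] zrange [107.  110.2] black 280 [455.1 416.3 119.9] blue 424 [456.6 417.8 108.5] green 171 [461.8 424.2  97.3] red 291 [456.5 417.6  72.1]
```

The plate reads about 2 mm high all over (black 119.9, blue 108.5, red 72.1), so the pointer is about 11 mm low, which needs about 2.75 rad clockwise. I go up and pre-turn for a two-grip twist that keeps clear of the monitor.

Request:
arm_command --rows '[[[0,0,-0.15],0],[[0,0,-0.15],0],[[0,0,-0.15],-0.044],[[0,0,0],-0.044],[[0,0,0],-0.044]]'

```text
t: 5.15
eef_pos: [307.8, 381.8, 291.6]
tcp_rot: [3.14, -0.001, 1.67]
ft_force: [0.2, -0.1, 0.1]
opening: 0.998
grip_force: 0.0
```

Request:
arm_command --rows '[[[0,0,0],-0.044],[[0,0,0],-0.044],[[0,0,0],-0.044],[[0,0,0],-0.044],[[0,0,0],-0.044]]'

```text
t: 5.65
eef_pos: [307.6, 381.6, 290.4]
tcp_rot: [-3.141, -0.0, 2.361]
ft_force: [0.2, 0.9, -0.5]
opening: 0.999
grip_force: 0.0
```

Request:
arm_command --rows '[[[0,0,0],-0.044],[[0,0,0],-0.044],[[0,0,0],-0.044],[[0,0,0],-0.044],[[0,0,0],-0.044]]'

```text
t: 6.15
eef_pos: [307.6, 381.6, 290.4]
tcp_rot: [-3.141, -0.001, 3.053]
ft_force: [-0.4, 0.4, 0.3]
opening: 0.996
grip_force: 0.0
```

Request:
arm_command --rows '[[[0,0,0],-0.044],[[0,0,0],-0.044],[[0,0,0],-0.044],[[0,0,0],-0.044],[[0,0,0],-0.044]]'

```text
t: 6.65
eef_pos: [307.6, 381.6, 290.4]
tcp_rot: [-3.142, -0.001, -2.54]
ft_force: [0.4, -0.2, -0.3]
opening: 1.003
grip_force: 0.0
```

```bash
python3 - <<'E'
from h import *
im,d,cal=snap('top'); print(ms('top','knob_grip'),ms('top','pan'))
# knob top circle from depth
v,u=np.mgrid[0:480,0:640]; m=d>0
P=p2w(cal,np.c_[u[m],v[m]],d[m]); k=(abs(P[:,0]-443)<35)&(abs(P[:,1]-369)<35)&(P[:,2]>235)&(P[:,2]<258)
print(k.sum(), (P[k].min(0)+P[k].max(0))/2, P[k].min(0),P[k].max(0))
k=(np.hypot(P[:,0]-400,P[:,1]-241)<40); print('pan z',np.median(P[k,2]))
s=state();print(s['eef_pos'],s['tcp_rot'][2],s['joints'].round(2))
plan(442,368,290)
E
```

```text
[([619.0, -336.0, 13.0], 0.75), ([444.0, 372.0, 233.0], 0.54)] [([399.0, 242.0, 89.0], 0.88), ([443.0, -52.0, -1.0], 0.58), ([397.0, -286.0, -0.0], 0.33)]
231 [440.64829356 368.05495305 244.91800557] [419.83882796 346.81714244 235.13560422] [461.45775916 389.29276366 254.70040691]
pan z 88.07903367069662
[307.62413165 381.61120471 290.54702797] -2.548183656547595 [ 0.76  0.22  1.77  0.    1.15 -1.41]
turn 0.000 (0 rows) shift [-0.415 -0.346  0.002] = 4 rows of [-0.1038 -0.0864  0.0005] j6 -1.41 t 6.8
```

Request:
arm_command --rows '[[[-0.104,-0.086,0],0],[[-0.104,-0.086,0],0],[[-0.104,-0.086,0],0],[[-0.104,-0.086,0],0],[[0,0,0],0]]'

```text
t: 7.3
eef_pos: [445.2, 368.2, 289.9]
tcp_rot: [-3.141, -0.0, -2.552]
ft_force: [-0.3, 0.2, -0.7]
opening: 0.999
grip_force: 0.0
```

Request:
arm_command --rows '[[[0,0,0.09],0],[[0,0,0.09],0],[[0,0,0.09],0],[[0,0,0],0],[[0,0,0],0]]'

```text
t: 7.8
eef_pos: [441.8, 369.1, 223.8]
tcp_rot: [3.141, -0.0, -2.547]
ft_force: [0.1, 0.6, 0.8]
opening: 0.999
grip_force: 0.0
```

Request:
arm_command --rows '[[[0,0,0],0],[[0,0,0],0],[[0,0,0],0],[[0,0,0],0],[[0,0,0],0]]' --claw 0

```text
t: 8.3
eef_pos: [442.1, 368.9, 223.6]
tcp_rot: [3.142, 0.0, -2.545]
ft_force: [0.0, 0.2, 0.7]
opening: 0.639
grip_force: 0.0
```

Request:
arm_command --rows '[[[0,0,0],0],[[0,0,0],0],[[0,0,0],0],[[0,0,0],0],[[0,0,0],0]]'

```text
t: 8.8
eef_pos: [442.3, 368.6, 223.4]
tcp_rot: [-3.141, 0.0, -2.545]
ft_force: [1.6, -4.1, 0.7]
opening: 0.416
grip_force: 30.0
```

Request:
arm_command --rows '[[[0,0,0],0.045],[[0,0,0],0.045],[[0,0,0],0.045],[[0,0,0],0.045],[[0,0,0],0.045]]'

```text
t: 9.3
eef_pos: [442.3, 368.6, 223.4]
tcp_rot: [-3.141, 0.0, 3.025]
ft_force: [2.0, -3.8, 0.9]
opening: 0.413
grip_force: 30.0
```

Request:
arm_command --rows '[[[0,0,0],0.045],[[0,0,0],0.045],[[0,0,0],0.045],[[0,0,0],0.045],[[0,0,0],0.045]]'

```text
t: 9.8
eef_pos: [442.3, 368.5, 223.4]
tcp_rot: [-3.142, 0.001, 2.319]
ft_force: [2.5, -3.6, 0.8]
opening: 0.414
grip_force: 30.0
```

```bash
cat >> h.py <<'E'
def panz():
    im,d,cal=snap('top'); v,u=np.mgrid[0:480,0:640]; m=d>0
    P=p2w(cal,np.c_[u[m],v[m]],d[m]); r=np.hypot(P[:,0]-400,P[:,1]-241)
    z=P[r<55,2]; z=z[(z>30)&(z<115)]
    print('pan z',np.percentile(z,[10,50,90]).round(1),len(z))
E
python3 - <<'E'
from h import *
panz(); s=state();print(s['joints'].round(2),s['moment'])
E
```

```text
pan z [90.3 93.9 97.4] 1249
[ 0.58  0.41  1.67 -0.    1.06 -0.16] [-0.81706564 -0.44965661 -0.10178542]
```

The pan rose 5.8 mm for 1.41 rad, as expected. Next a regrip and another 1.25 rad or so.

Request:
arm_command --rows '[[[0,0,0],0],[[0,0,0],0],[[0,0,0],0],[[0,0,0],0],[[0,0,0],0]]' --claw 0.7

```text
t: 10.35
eef_pos: [442.0, 369.0, 223.4]
tcp_rot: [3.141, -0.0, 2.325]
ft_force: [0.4, -0.2, -0.6]
opening: 0.692
grip_force: 0.0
```

Request:
arm_command --rows '[[[0,0,0],-0.045],[[0,0,0],-0.045],[[0,0,0],-0.045],[[0,0,0],-0.045],[[0,0,0],-0.045]]'

```text
t: 10.85
eef_pos: [442.0, 368.9, 223.4]
tcp_rot: [3.141, -0.0, 3.037]
ft_force: [-0.4, -0.1, 0.6]
opening: 0.696
grip_force: 0.0
```

Request:
arm_command --rows '[[[0,0,0],-0.045],[[0,0,0],-0.045],[[0,0,0],-0.045],[[0,0,0],-0.045],[[0,0,0],-0.045]]'

```text
t: 11.35
eef_pos: [442.0, 368.9, 223.4]
tcp_rot: [3.141, 0.0, -2.539]
ft_force: [-1.2, -0.2, -0.4]
opening: 0.698
grip_force: 0.0
```

Request:
arm_command --rows '[[[0,0,0],0],[[0,0,0],0],[[0,0,0],0],[[0,0,0],0],[[0,0,0],0]]' --claw 0.3

```text
t: 11.85
eef_pos: [442.3, 368.6, 223.4]
tcp_rot: [-3.141, 0.0, -2.546]
ft_force: [1.4, -3.7, 0.3]
opening: 0.412
grip_force: 30.0
```

Request:
arm_command --rows '[[[0,0,0],0.04],[[0,0,0],0.04],[[0,0,0],0.04],[[0,0,0],0.04],[[0,0,0],0.04]]'

```text
t: 12.35
eef_pos: [442.3, 368.6, 223.4]
tcp_rot: [-3.141, 0.0, 3.104]
ft_force: [1.2, -2.5, 1.2]
opening: 0.414
grip_force: 30.0
```

Request:
arm_command --rows '[[[0,0,0],0.04],[[0,0,0],0.04],[[0,0,0],0.04],[[0,0,0],0.04],[[0,0,0],0.04]]'

```text
t: 12.85
eef_pos: [442.3, 368.6, 223.5]
tcp_rot: [3.142, 0.001, 2.475]
ft_force: [1.4, -3.3, -0.2]
opening: 0.41
grip_force: 30.0
```

```bash
python3 - <<'E'
from h import *
panz(); panz(); plan(307,382,178,1.25)
E
```

```text
pan z [ 95.5  99.  102.2] 1263
pan z [ 95.6  98.9 102.1] 1271
turn 0.391 (9 rows) shift [-0.12  -0.531  0.182] = 4 rows of [-0.0299 -0.1327  0.0455] j6 -0.33 t 12.9
```

Request:
arm_command --rows '[[[0,0,0],0],[[0,0,0],0],[[0,0,0],0],[[0,0,0],0],[[0,0,-0.1],0]]' --claw 0.78

```text
t: 13.45
eef_pos: [441.1, 368.3, 246.1]
tcp_rot: [-3.137, -0.002, 2.482]
ft_force: [-0.2, 0.3, -0.5]
opening: 0.756
grip_force: 0.0
```

Request:
arm_command --rows '[[[0,0,-0.1],0],[[0,0,-0.1],0],[[0.114,-0.073,0],0],[[0.114,-0.073,0],0],[[0.114,-0.073,0],0]]'

```text
t: 13.95
eef_pos: [339.8, 378.0, 298.4]
tcp_rot: [3.141, -0.0, 2.481]
ft_force: [0.9, 0.8, -0.2]
opening: 0.78
grip_force: 0.0
```

Request:
arm_command --rows '[[[0.114,-0.073,0],0],[[0,0,0.05],0.0435],[[0,0,0.05],0.0435],[[0,0,0.05],0.0435],[[0,0,0.05],0.0435]]'

```text
t: 14.45
eef_pos: [307.1, 381.2, 248.1]
tcp_rot: [3.141, -0.0, 1.93]
ft_force: [0.3, 0.5, 0.0]
opening: 0.782
grip_force: 0.0
```

Request:
arm_command --rows '[[[0,0,0.055],0.0435],[[0,0,0.055],0.0435],[[0,0,0.055],0.0435],[[0,0,0.055],0.0435],[[0,0,0.055],0.0435]]'

```text
t: 14.95
eef_pos: [307.2, 381.3, 179.2]
tcp_rot: [3.142, -0.0, 1.246]
ft_force: [0.2, 0.3, 0.9]
opening: 0.779
grip_force: 0.0
```

```bash
python3 - <<'E'
from h import *
reading(); reading(); panz()
im,d,cal=snap('wrist'); print(state()['eef_pos'])
c=im[40:190,450:640]
cv2.imwrite('pics/w3.png',cv2.resize(c[:,:,::-1],None,fx=4,fy=4,interpolation=cv2.INTER_CUBIC))
for l in('pointer','zero_mark'): print(l,ms('wrist',l))
print(ms('top','tin_p',8))
E
```

```text
138 [450.2 425.8 120. ] zrange [118.4 121. ] black 276 [455.9 416.9 120.3] blue 208 [461.2 423.8 109.7] green 181 [454.3 414.9  94.2] red 282 [456.3 417.4  72.1]
136 [450.2 425.9 120. ] zrange [118.7 121.2] black 307 [455.  415.8 120. ] blue 215 [461.3 424.1 109.5] green 189 [453.8 414.1  94.3] red 281 [456.6 417.7  72. ]
pan z [ 95.3  98.7 102. ] 1269
[307.28917331 381.2391183  179.92075161]
pointer [([446.0, 415.0, 120.0], 0.96)]
zero_mark [([456.0, 416.0, 117.0], 0.79)]
[([413.0, 109.0, 2.0], 0.78), ([443.0, -50.0, -2.0], 0.69), ([428.0, 28.0, -1.0], 0.62), ([446.0, -152.0, -2.0], 0.6), ([381.0, -402.0, -2.0], 0.58), ([714.0, 281.0, -3.0], 0.54)]
```

View pics/w3.png

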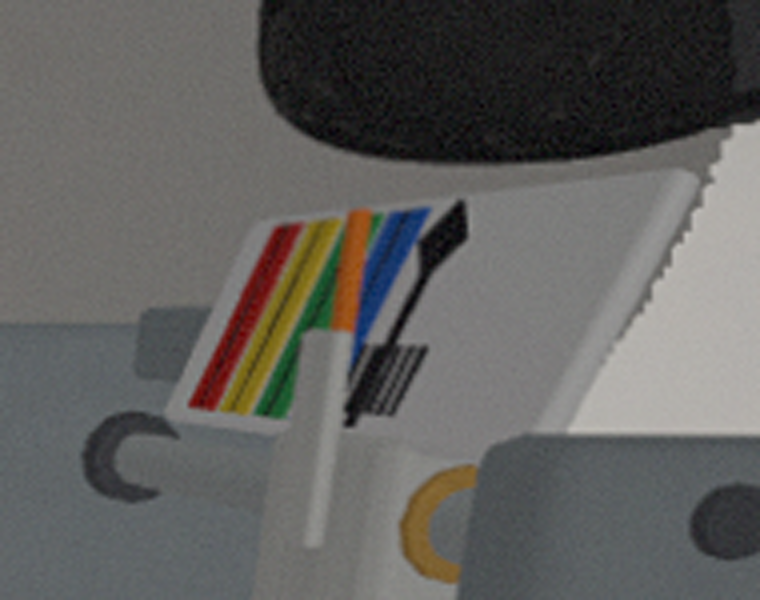

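Pointer 120.0 against line 120.1 (the image overlay matches too), so it is zeroed. Now tin 1 at (413,109), approached above it with yaw about 1.5.

```bash
cat >> h.py <<'E'
def tin(c,x,y,ztop=36,cand=None):
    im,d,cal=snap(c); v,u=np.mgrid[0:480,0:640]; m=d>0
    P=p2w(cal,np.c_[u[m],v[m]],d[m]); k=(np.hypot(P[:,0]-x,P[:,1]-y)<45)&(abs(P[:,2]-ztop)<7)
    Q=P[k]; 
    if len(Q)<20: print('few',len(Q)); return
    k=abs(Q[:,2]-np.median(Q[:,2]))<4; Q=Q[k]
    ce,r=cv2.minEnclosingCircle(Q[:,:2].astype(np.float32))
    print(c,'tin circle',np.round(ce,1),'r',round(r,1),'mean',Q.mean(0).round(1),len(Q))
E
python3 - <<'E'
from h import *
for x,y in[(413,109),(426,30),(442,-51),(445,-151)]:
    tin('top',x,y); tin('scene',x,y)
plan(413,109,140,1.5)
E
```

```text
top tin circle [410.9 108. ] r 27.9 mean [410.6 107.6  35.7] 236
few 0
top tin circle [420.3  29.4] r 27.9 mean [419.9  28.9  36. ] 232
few 0
top tin circle [442.9 -50. ] r 28.1 mean [443.6 -50.1  35.7] 235
scene tin circle [443.5 -54.4] r 28.6 mean [445.4 -60.8  34.1] 173
top tin circle [ 444.5 -149. ] r 27.8 mean [ 444.  -148.6   36. ] 249
scene tin circle [ 443.9 -150.4] r 28.4 mean [ 443.3 -149.8   33.8] 298
turn -0.079 (2 rows) shift [-1.056  0.499  0.159] = 7 rows of [-0.1508  0.0713  0.0227] j6 1.08 t 15.7
```

Request:
arm_command --rows '[[[0,0,0],-0.04],[[0,0,0],-0.04],[[-0.151,0.07,0],0],[[-0.151,0.07,0],0],[[-0.151,0.07,0],0]]'

```text
t: 16.2
eef_pos: [352.1, 263.4, 179.6]
tcp_rot: [3.141, -0.0, 1.504]
ft_force: [1.0, -0.9, 0.9]
opening: 0.782
grip_force: 0.0
```

Request:
arm_command --rows '[[[-0.151,0.07,0],0],[[-0.151,0.07,0.03],0],[[-0.151,0.07,0.06],0],[[-0.151,0.07,0.07],0],[[0,0,0],0]]'

```text
t: 16.7
eef_pos: [412.3, 105.7, 138.2]
tcp_rot: [-3.14, 0.001, 1.498]
ft_force: [0.2, 0.3, -0.4]
opening: 0.78
grip_force: 0.0
```

```bash
python3 - <<'E'
from h import *
print(state()['eef_pos'],state()['tcp_rot']); tin('wrist',411,108); tin('top',411,108); plan(411,108,8,1.5)
E
```

```text
[412.28449482 105.71767221 138.19805073] [-3.13978711e+00  5.80035553e-04  1.49817063e+00]
wrist tin circle [413.2 107.1] r 28.3 mean [413.4 108.3  36.5] 4529
few 0
turn 0.000 (1 rows) shift [-0.002 -0.002  0.526] = 3 rows of [-0.0008 -0.0007  0.1753] j6 0.17 t 16.8
```

Request:
arm_command --rows '[[[-0.002,0.004,0.15],0],[[0,0,0.15],0],[[0,0,0.15],0],[[0,0,0.07],0],[[0,0,0],0]]'

```text
t: 17.3
eef_pos: [411.4, 109.7, 8.3]
tcp_rot: [-3.138, 0.0, 1.504]
ft_force: [0.3, -0.3, 0.6]
opening: 0.782
grip_force: 0.0
```

Request:
arm_command --rows '[[[0,0,0],0],[[0,0,0],0],[[0,0,0],0],[[0,0,0],0],[[0,0,0],0]]' --claw 0.45

```text
t: 17.8
eef_pos: [413.0, 108.9, 10.8]
tcp_rot: [3.139, -0.001, 1.503]
ft_force: [-0.9, 4.5, 9.4]
opening: 0.583
grip_force: 30.0
```

Request:
arm_command --rows '[[[0,0,-0.1],0],[[0,0,-0.15],0],[[0,0,-0.18],0],[[0,0,-0.15],0],[[0,0,0],0]]'

```text
t: 18.3
eef_pos: [414.1, 108.8, 159.2]
tcp_rot: [3.133, -0.002, 1.503]
ft_force: [-0.3, -0.5, -0.2]
opening: 0.585
grip_force: 30.0
```

```bash
python3 - <<'E'
from h import *
s=state(); print(s['eef_pos'],s['ft_force'],s['opening'],s['grip_force']); plan(400,241,150,1.5)
print(ms('scene','pan'),ms('top','pan'))
# pan rim circle from top depth/before
im,d,cal=snap('top'); v,u=np.mgrid[0:480,0:640]; m=d>0
P=p2w(cal,np.c_[u[m],v[m]],d[m]); r=np.hypot(P[:,0]-400,P[:,1]-241); k=(r<75)&(P[:,2]>85)&(P[:,2]<115)
print(cv2.minEnclosingCircle(P[k,:2].astype(np.float32)),np.median(P[k],0),(P[k].min(0)+P[k].max(0))/2)
E
```

```text
[414.11797063 108.83486397 159.19631048] [-0.26759829 -0.45442338 -0.16376716] 0.5851954372134259 29.999059438705444
turn 0.001 (1 rows) shift [ 0.523 -0.094  0.037] = 3 rows of [ 0.1744 -0.0312  0.0123] j6 0.17 t 18.3
[] [([580.0, -295.0, 1.0], 0.62), ([650.0, -87.0, 2.0], 0.62), ([396.0, 243.0, 98.0], 0.59)]
((398.06011962890625, 253.466552734375), 63.5977897644043) [399.10548784 264.6700942   99.65957172] [398.02199082 273.29070495 103.43918502]
```

Request:
arm_command --rows '[[[0.174,-0.031,0],0],[[0.174,-0.031,0],0],[[0.174,-0.031,0],0],[[0,0,0],0],[[0,0,0.1],0]]'

```text
t: 18.95
eef_pos: [398.3, 241.6, 129.7]
tcp_rot: [3.14, -0.001, 1.505]
ft_force: [0.8, -0.2, -1.0]
opening: 0.584
grip_force: 30.0
```

Request:
arm_command --rows '[[[0,0,0.06],0],[[0,0,0.03],0],[[0,0,0],0],[[0,0,0],0],[[0,0,0],0]]'

```text
t: 19.45
eef_pos: [398.5, 240.3, 107.6]
tcp_rot: [3.141, -0.0, 1.502]
ft_force: [0.1, -0.4, -1.1]
opening: 0.588
grip_force: 30.0
```

```bash
cat >> h.py <<'E'
def topz(x=399.5,y=242):
    im,d,cal=snap('wrist'); v,u=np.mgrid[0:480,0:640]; m=d>0
    P=p2w(cal,np.c_[u[m],v[m]],d[m]); r=np.hypot(P[:,0]-x,P[:,1]-y); k=(r<60)&(P[:,2]>40)&(P[:,2]<140)
    hh,e=np.histogram(P[k,2],np.arange(40,141,3)); print([(int(a),int(b)) for a,b in zip(e,hh) if b>150])
E
python3 - <<'E'
from h import *
s=state(); print(s['eef_pos'],s['ft_force'],s['opening']); topz(); tin('wrist',399,242,134)
E
```

```text
[398.4649106  240.29666951 107.59939408] [ 0.08348927 -0.36156452 -1.11204253] 0.5879342476745951
[(97, 16919), (100, 3317), (103, 1783), (106, 2195), (109, 642), (112, 273), (115, 295), (118, 261), (121, 252), (124, 409), (127, 481), (130, 3878), (133, 6330), (136, 273)]
wrist tin circle [399.4 247.4] r 36.0 mean [399.5 246.6 133.3] 10465
```

Request:
arm_command --rows '[[[0,0,0],0],[[0,0,0],0],[[0,0,0],0],[[0,0,0],0],[[0,0,0],0]]' --claw 0.76

```text
t: 20.05
eef_pos: [398.1, 240.4, 107.2]
tcp_rot: [3.142, -0.0, 1.503]
ft_force: [-0.3, -0.6, -0.2]
opening: 0.76
grip_force: 0.0
```

Request:
arm_command --rows '[[[0,0,-0.03],0],[[0,0,-0.03],0],[[0,0,0],0],[[0,0,0],0],[[0,0,0],0]]'

```text
t: 20.55
eef_pos: [398.1, 240.3, 122.1]
tcp_rot: [3.142, -0.0, 1.503]
ft_force: [0.0, 0.1, -0.4]
opening: 0.758
grip_force: 0.0
```

Request:
arm_command --rows '[[[0,0,0],0],[[0,0,0],0],[[0,0,0],0],[[0,0,0],0],[[0,0,0],0]]'

```text
t: 21.05
eef_pos: [398.1, 240.4, 122.1]
tcp_rot: [-3.142, -0.0, 1.503]
ft_force: [0.8, 1.8, -0.1]
opening: 0.761
grip_force: 0.0
```

Request:
arm_command --rows '[[[0,0,0],0],[[0,0,0],0],[[0,0,0],0],[[0,0,0],0],[[0,0,0],0]]'

```text
t: 21.55
eef_pos: [398.1, 240.4, 122.1]
tcp_rot: [3.142, -0.0, 1.503]
ft_force: [1.0, -0.2, -0.7]
opening: 0.76
grip_force: 0.0
```

```bash
python3 - <<'E'
from h import *
s=state(); print(s['eef_pos'],s['ft_force'],s['opening']); topz()
for z in(122,110,98,86): tin('wrist',399,242,z)
E
```

```text
[398.12333604 240.38545951 122.12813718] [ 0.95523849 -0.22477545 -0.74105557] 0.7595775144783726
[(85, 7635), (88, 10810), (91, 1275), (94, 1286), (97, 1108), (112, 191), (115, 196), (118, 2351), (121, 7503), (124, 172), (127, 176), (130, 191), (133, 217), (136, 218)]
wrist tin circle [399.4 248.6] r 40.9 mean [399.2 240.6 121.5] 9981
wrist tin circle [399.1 241.9] r 27.8 mean [400.8 261.5 113.6] 321
wrist tin circle [399.8 251. ] r 24.2 mean [400.6 262.2  98.8] 339
wrist tin circle [399. 242.] r 45.0 mean [399.8 259.   88.2] 9288
```

The pan sank from 98 to 86, so tin 1 is 80 g: blue. I pick it up again and measure the nest pads from the top view.

Request:
arm_command --rows '[[[0,0,0.055],0],[[0,0,0.05],0],[[0,0,0],0],[[0,0,0],0],[[0,0,0],0]]'

```text
t: 22.3
eef_pos: [398.4, 240.5, 96.4]
tcp_rot: [3.141, -0.0, 1.503]
ft_force: [-0.2, -0.2, 0.9]
opening: 0.759
grip_force: 0.0
```

Request:
arm_command --rows '[[[0,0,0],0],[[0,0,0],0],[[0,0,0],0],[[0,0,0],0],[[0,0,0],0]]' --claw 0.45

```text
t: 22.8
eef_pos: [398.2, 240.4, 96.0]
tcp_rot: [3.141, -0.0, 1.503]
ft_force: [-0.4, 1.5, 0.1]
opening: 0.582
grip_force: 30.0
```

Request:
arm_command --rows '[[[0,0,-0.1],0],[[0,0,-0.15],0],[[0,0,-0.15],0],[[0,0,0],0],[[0,0,0],0]]'

```text
t: 23.3
eef_pos: [398.1, 240.4, 196.1]
tcp_rot: [3.14, -0.001, 1.503]
ft_force: [-0.2, -0.5, -1.3]
opening: 0.583
grip_force: 30.0
```

```bash
python3 - <<'E'
from h import *
im,d,cal=snap('top'); h=cv2.cvtColor(im,cv2.COLOR_RGB2HSV); v,u=np.mgrid[0:480,0:640]
W=p2w(cal,np.c_[u.ravel(),v.ravel()],z=14).reshape(480,640,3)
Z=p2w(cal,np.c_[u.ravel(),v.ravel()],d.ravel()).reshape(480,640,3)
for n,(lo,hi),g in[('blue',(100,125),(536,-254)),('green',(50,85),(626,-262)),('yellow',(20,35),(618,-335)),('red',(0,6),(530,-328))]:
    m=((h[...,0]>=lo)&(h[...,0]<=hi)|((n=='red')&(h[...,0]>174)))&(h[...,1]>130)&(np.hypot(W[...,0]-g[0],W[...,1]-g[1])<45)
    m&=Z[...,2]<24
    k,lab,st,ce=cv2.connectedComponentsWithStats(m.astype(np.uint8)); i=1+st[1:,4].argmax(); Q=W[lab==i][:,:2].astype(np.float32)
    print(n,cv2.minAreaRect(Q),Q.mean(0).round(1))
s=state();print(s['eef_pos'],s['opening']); plan(410,-150,None,1.5)
E
```

```text
blue ((533.587158203125, -253.7051239013672), (58.24419021606445, 57.90896224975586), 85.16812133789062) [ 533.8 -253.8]
green ((623.9127807617188, -260.733154296875), (57.28676223754883, 55.599937438964844), 88.45997619628906) [ 623.9 -260.9]
yellow ((617.6356811523438, -337.1747741699219), (57.58546447753906, 57.878150939941406), 84.60137939453125) [ 617.6 -337.1]
red ((527.57958984375, -329.9649353027344), (56.72517776489258, 59.22519302368164), 87.95433807373047) [ 527.8 -330.3]
[397.6951444  240.16988895 195.23947301] 0.5802671550637531
turn 0.001 (1 rows) shift [-1.553  0.159 -0.   ] = 9 rows of [-0.1726  0.0177 -0.    ] j6 0.47 t 23.4
```

Rack yaw is −0.078 and the pitch checks out at 90 × 76 mm. I carry tin 1 in front of the monitor to blue (534,−254).

Request:
arm_command --rows '[[[-0.173,0.018,0],0],[[-0.173,0.018,0],0],[[-0.173,0.018,0],0],[[-0.173,0.018,0],0],[[-0.173,0.018,0],0]]'

```text
t: 23.85
eef_pos: [405.0, 21.5, 194.6]
tcp_rot: [-3.139, -0.0, 1.503]
ft_force: [0.1, 0.8, -1.0]
opening: 0.584
grip_force: 30.0
```

Request:
arm_command --rows '[[[-0.173,0.018,0],0],[[-0.173,0.018,0],0],[[-0.173,0.018,0],0],[[-0.173,0.018,0],0],[[-0.095,0.131,0],0.002]]'

```text
t: 24.35
eef_pos: [440.8, -178.9, 194.4]
tcp_rot: [-3.138, -0.001, 1.494]
ft_force: [0.7, 0.8, -0.2]
opening: 0.587
grip_force: 30.0
```

Request:
arm_command --rows '[[[-0.095,0.131,0],0],[[-0.095,0.131,0],0],[[-0.095,0.131,0],0],[[0,0,0.17],0],[[0,0,0.17],0]]'

```text
t: 24.85
eef_pos: [535.9, -255.5, 108.0]
tcp_rot: [-3.141, -0.0, 1.496]
ft_force: [0.4, 0.7, -1.7]
opening: 0.585
grip_force: 30.0
```

Request:
arm_command --rows '[[[0,0,0.15],0],[[0,0,0],0],[[0,0,0],0],[[0,0,0],0],[[0,0,0],0]]'

```text
t: 25.35
eef_pos: [536.4, -255.4, 75.1]
tcp_rot: [3.139, 0.001, 1.496]
ft_force: [-0.3, -0.3, -0.6]
opening: 0.584
grip_force: 30.0
```

```bash
python3 - <<'E'
from h import *
s=state();print(s['eef_pos'],s['opening'])
im,d,cal=snap('wrist','w4.png'); print(w2p(cal,[[534,-254,14],[534,-254,32]]))
for l in('pad_blue','pad_red'): print(l,ms('wrist',l))
# nest wall tops from depth
v,u=np.mgrid[0:480,0:640]; m=d>0; P=p2w(cal,np.c_[u[m],v[m]],d[m])
k=(abs(P[:,2]-32)<4)&(abs(P[:,1]+254)<60)&(abs(P[:,0]-534)<30); Y=P[k,1]
h_,e=np.histogram(Y,np.arange(-314,-194,2)); print([(int(a),int(b)) for a,b in zip(e,h_) if b>30])
plan(534,-254,45,1.493)
E
```

```text
[ 536.44055214 -255.3537608    75.11296728] 0.5841236063741816
[[312.74816343 252.79617815]
 [312.43700695 262.83789048]]
pad_blue [([534.0, -251.0, 14.0], 0.72)]
pad_red []
[(-224, 121), (-222, 315), (-220, 348), (-218, 189)]
turn 0.001 (1 rows) shift [ 0.004 -0.009  0.118] = 1 rows of [ 0.0042 -0.0089  0.1182] j6 -0.48 t 25.5
```

View pics/w4.png

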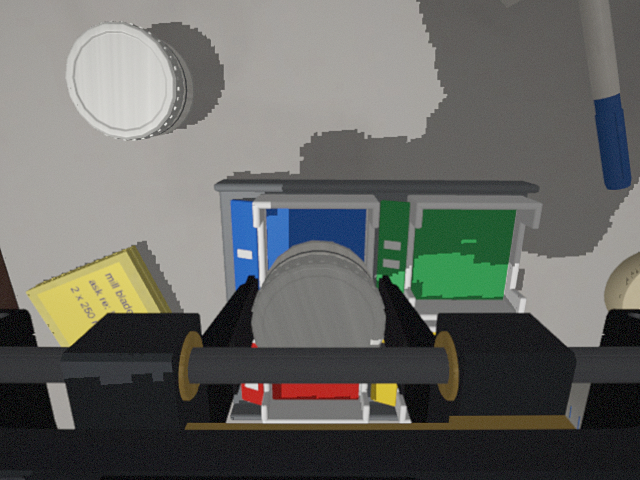

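The tin hangs over the blue nest (walls at col 258 and 373, tin centre at col 318) and the measured wall fits a nest centre of y=−254.5. Lowering.

Request:
arm_command --rows '[[[0.003,-0.008,0.08],0],[[0,0,0.05],0],[[0,0,0.03],0],[[0,0,0.02],0],[[0,0,0],0]]'

```text
t: 26.0
eef_pos: [533.7, -254.1, 27.9]
tcp_rot: [-3.141, -0.0, 1.496]
ft_force: [-0.5, -0.8, -1.7]
opening: 0.585
grip_force: 30.0
```

Request:
arm_command --rows '[[[0,0,0.012],0],[[0,0,0.012],0],[[0,0,0],0],[[0,0,0],0],[[0,0,0],0]]'

```text
t: 26.5
eef_pos: [534.3, -254.4, 24.3]
tcp_rot: [3.14, 0.001, 1.497]
ft_force: [-3.5, 1.2, 16.1]
opening: 0.582
grip_force: 30.0
```

Request:
arm_command --rows '[[[0,0,-0.008],0],[[0,0,0],0],[[0,0,0],0],[[0,0,0],0],[[0,0,0],0]]' --claw 0.76

```text
t: 27.0
eef_pos: [533.8, -254.1, 24.2]
tcp_rot: [-3.141, -0.0, 1.496]
ft_force: [0.3, -0.3, -0.1]
opening: 0.76
grip_force: 0.0
```

Request:
arm_command --rows '[[[0,0,-0.16],0],[[0,0,-0.17],0],[[0,0,-0.17],0],[[0.095,-0.131,0],0],[[0.095,-0.131,0],0]]'

```text
t: 27.5
eef_pos: [471.6, -201.7, 150.2]
tcp_rot: [3.139, 0.001, 1.496]
ft_force: [-0.3, -0.1, -0.8]
opening: 0.758
grip_force: 0.0
```

Request:
arm_command --rows '[[[0.095,-0.131,0],0],[[0.095,-0.131,0],0],[[0,0,0],0],[[0,0,0],0],[[0,0,0],0]]'

```text
t: 28.0
eef_pos: [411.2, -150.3, 149.5]
tcp_rot: [3.141, 0.0, 1.496]
ft_force: [0.5, -0.7, 0.4]
opening: 0.759
grip_force: 0.0
```

```bash
python3 - <<'E'
from h import *
s=state();print(s['eef_pos'],s['t'])
print(ms('top','tin_p',9))
tin('top',420,29);tin('top',443,-50);tin('top',444,-149);tin('top',534,-254,50); tin('scene',420,29)
panz(); plan(420,29,120,1.5)
E
```

```text
[ 411.17964279 -150.27028691  149.50328562] 28.0
[([720.0, 281.0, -0.0], 0.85), ([445.0, -52.0, -0.0], 0.78), ([425.0, 28.0, 2.0], 0.77), ([381.0, -398.0, -3.0], 0.76), ([447.0, -150.0, 2.0], 0.56)]
top tin circle [420.1  29.6] r 27.9 mean [420.3  28.7  35.5] 243
top tin circle [442.8 -49.7] r 28.0 mean [442.9 -49.6  35.9] 241
few 0
top tin circle [ 535.5 -248.7] r 28.2 mean [ 535.5 -249.2   49.6] 229
few 0
pan z [ 95.3  98.6 102. ] 1267
turn -0.001 (1 rows) shift [ 0.716 -0.012  0.117] = 5 rows of [ 0.1432 -0.0025  0.0233] j6 -0.43 t 28.4
```

Request:
arm_command --rows '[[[0,0.13,0.05],0],[[0,0,0.05],0],[[0,0,0],0],[[0,0,0],0],[[0,0,0],0]]'

```text
t: 28.85
eef_pos: [442.5, -152.1, 124.8]
tcp_rot: [3.141, 0.0, 1.496]
ft_force: [-0.4, 0.7, -0.0]
opening: 0.759
grip_force: 0.0
```

```bash
python3 - <<'E'
from h import *
s=state();print(s['eef_pos'])
tin('wrist',444.5,-150); im,d,cal=snap('wrist','w5.png'); print(w2p(cal,[444.5,-150,36]), w2p(cal,s['eef_pos']))
print([np.round(r['position']).tolist() for r in models.mark_of('wrist','tin_p')]); plan(444.5,-150,9,1.496)
E
```

```text
[ 442.51704302 -152.09367812  124.83356518]
wrist tin circle [ 446.7 -150.5] r 28.4 mean [ 446.8 -149.3   36.5] 4964
[[319.6657895 238.3835647]] [[316.73055707 296.5920847 ]]
[[445.0, -151.0, 2.0], [539.0, -253.0, 13.0], [441.0, -52.0, 1.0]]
turn 0.000 (1 rows) shift [0.009 0.007 0.464] = 3 rows of [0.003  0.0023 0.1545] j6 -0.4 t 29.0
```

View pics/w5.png

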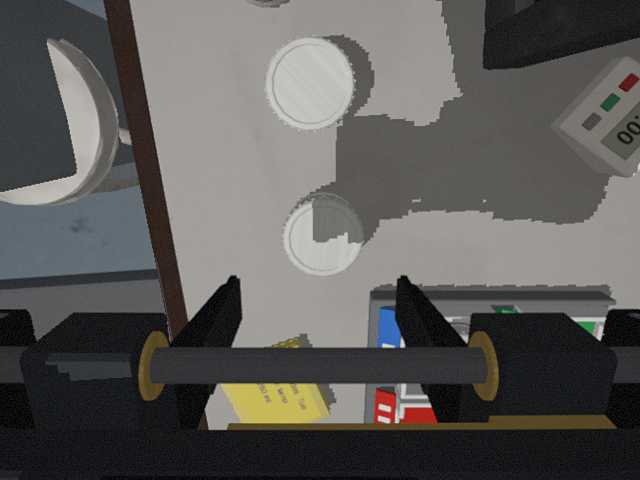

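The tin at (322,237) matches the prediction. Grasp.

Request:
arm_command --rows '[[[0.008,0.011,0.14],0],[[0,0,0.15],0],[[0,0,0.12],0],[[0,0,0.05],0],[[0,0,0],0]]'

```text
t: 29.5
eef_pos: [444.9, -150.0, 8.1]
tcp_rot: [-3.139, -0.001, 1.496]
ft_force: [0.7, 0.9, 0.6]
opening: 0.759
grip_force: 0.0
```

Request:
arm_command --rows '[[[0,0,0],0],[[0,0,0],0],[[0,0,0],0],[[0,0,0],0],[[0,0,0],0]]' --claw 0.45

```text
t: 30.0
eef_pos: [446.0, -150.5, 10.4]
tcp_rot: [3.14, 0.001, 1.496]
ft_force: [-0.0, 0.6, 7.4]
opening: 0.584
grip_force: 30.0
```

Request:
arm_command --rows '[[[0,0,-0.15],0],[[0,0,-0.18],0],[[0,0,-0.18],0],[[0,0,-0.09],0],[[0,0,0],0]]'

```text
t: 30.5
eef_pos: [446.5, -150.7, 162.5]
tcp_rot: [3.136, 0.002, 1.496]
ft_force: [0.6, 0.2, -3.7]
opening: 0.583
grip_force: 30.0
```

```bash
python3 - <<'E'
from h import *
s=state();print(s['eef_pos'],s['opening'],s['ft_force'])
plan(405,-149,None,1.5); plan(398.5,240.5,None,1.5)
E
```

```text
[ 446.47863007 -150.66728032  162.45355995] 0.5832813661118704 [ 0.56754933  0.18340513 -3.6753761 ]
turn -0.001 (1 rows) shift [-0.005 -0.166 -0.   ] = 1 rows of [-0.0051 -0.166  -0.    ] j6 -0.39 t 30.5
turn -0.001 (1 rows) shift [ 1.547 -0.302 -0.   ] = 9 rows of [ 0.1719 -0.0336 -0.    ] j6 -0.39 t 30.5
```

Request:
arm_command --rows '[[[-0.005,-0.166,0],0],[[0.172,-0.015,0],0],[[0.172,-0.015,0],0],[[0.172,-0.015,0],0],[[0.172,-0.015,0],0]]'

```text
t: 31.0
eef_pos: [401.0, 25.6, 158.4]
tcp_rot: [-3.14, -0.0, 1.495]
ft_force: [0.4, -0.5, -3.5]
opening: 0.586
grip_force: 30.0
```

Request:
arm_command --rows '[[[0.172,-0.015,0],0],[[0.172,-0.015,0],0],[[0.172,-0.015,0],0],[[0.172,-0.015,0],0],[[0.172,-0.015,0],0]]'

```text
t: 31.5
eef_pos: [398.2, 241.6, 158.2]
tcp_rot: [-3.14, 0.001, 1.497]
ft_force: [1.7, -0.2, -3.3]
opening: 0.583
grip_force: 30.0
```

Request:
arm_command --rows '[[[0,0,0],0],[[0,0,0.1],0],[[0,0,0.07],0],[[0,0,0.04],0],[[0,0,0],0]]'

```text
t: 32.0
eef_pos: [398.4, 239.3, 105.4]
tcp_rot: [-3.139, 0.002, 1.496]
ft_force: [-0.3, 0.2, -2.5]
opening: 0.584
grip_force: 30.0
```

Request:
arm_command --rows '[[[0,0,0],0],[[0,0,0],0],[[0,0,0],0],[[0,0,0],0],[[0,0,0],0]]'

```text
t: 32.5
eef_pos: [399.3, 240.0, 107.2]
tcp_rot: [3.141, -0.0, 1.496]
ft_force: [-0.0, 0.5, -3.0]
opening: 0.586
grip_force: 30.0
```

```bash
python3 - <<'E'
from h import *
s=state();print(s['eef_pos'],s['opening'],s['ft_force']); topz()
E
```

```text
[399.30966136 240.048302   107.18873129] 0.586429145121687 [-0.01808768  0.54000991 -3.02284564]
[(97, 16163), (100, 3818), (103, 1765), (106, 2205), (109, 649), (112, 247), (115, 319), (118, 233), (121, 224), (124, 408), (127, 461), (130, 3757), (133, 7005), (136, 275)]
```

The weight feels like about 3 N, so I lower with the pan before letting go.

Request:
arm_command --rows '[[[0,0,0.05],0],[[0,0,0.05],0],[[0,0,0.05],0],[[0,0,0],0],[[0,0,0],0]]'

```text
t: 33.05
eef_pos: [399.4, 240.1, 69.7]
tcp_rot: [3.141, -0.0, 1.496]
ft_force: [0.6, 0.4, -0.8]
opening: 0.585
grip_force: 30.0
```

Request:
arm_command --rows '[[[0,0,0],0],[[0,0,0],0],[[0,0,0],0],[[0,0,0],0],[[0,0,0],0]]' --claw 0.76

```text
t: 33.55
eef_pos: [399.2, 240.0, 69.5]
tcp_rot: [3.141, -0.0, 1.496]
ft_force: [0.2, -0.4, 0.2]
opening: 0.757
grip_force: 0.0
```

Request:
arm_command --rows '[[[0,0,-0.03],0],[[0,0,-0.03],0],[[0,0,0],0],[[0,0,0],0],[[0,0,0],0]]'

```text
t: 34.05
eef_pos: [399.2, 240.0, 84.4]
tcp_rot: [3.142, -0.0, 1.496]
ft_force: [0.1, 0.1, -0.4]
opening: 0.76
grip_force: 0.0
```

Request:
arm_command --rows '[[[0,0,0],0],[[0,0,0],0],[[0,0,0],0],[[0,0,0],0],[[0,0,0],0]]'

```text
t: 34.55
eef_pos: [399.2, 240.0, 84.3]
tcp_rot: [-3.142, -0.0, 1.496]
ft_force: [-0.7, 0.1, 0.8]
opening: 0.76
grip_force: 0.0
```

Request:
arm_command --rows '[[[0,0,0],0],[[0,0,0],0],[[0,0,0],0],[[0,0,0],0],[[0,0,0],0]]'

```text
t: 35.05
eef_pos: [399.2, 240.0, 84.4]
tcp_rot: [3.142, -0.0, 1.496]
ft_force: [0.1, -0.4, 0.1]
opening: 0.759
grip_force: 0.0
```

```bash
python3 - <<'E'
from h import *
s=state();print(s['eef_pos'],s['opening'],s['ft_force']); topz()
for z in(122,110,98,86): tin('wrist',399,242,z)
E
```

```text
[399.20706932 240.02200153  84.39723425] 0.7593653705644285 [ 0.07168056 -0.36600691  0.06743308]
[(46, 156), (49, 17658), (52, 1514), (55, 1232), (58, 1651), (61, 223), (73, 172), (76, 202), (79, 3619), (82, 6157), (88, 179), (91, 195), (94, 187), (97, 220), (100, 245), (103, 243), (106, 285), (109, 289), (112, 306), (115, 320), (118, 333), (121, 329), (124, 335), (127, 336), (130, 364), (133, 352), (136, 382)]
wrist tin circle [399.7 251.2] r 44.0 mean [397.8 247.6 121.8] 822
wrist tin circle [399.9 250.9] r 43.8 mean [398.7 244.9 110.6] 778
wrist tin circle [400.6 251. ] r 42.6 mean [399.5 244.4  98.8] 589
wrist tin circle [400.3 246.8] r 40.2 mean [400.5 242.3  82.3] 9825
```

The pan is at about 50, a sink of about 49 mm, so this tin is 320 g: red.

Request:
arm_command --rows '[[[0,0,0.05],0],[[0,0,0.045],0],[[0,0,0],0],[[0,0,0],0],[[0,0,0],0]]'

```text
t: 35.8
eef_pos: [399.3, 240.1, 60.9]
tcp_rot: [3.141, -0.0, 1.496]
ft_force: [0.7, 1.0, -0.4]
opening: 0.76
grip_force: 0.0
```

Request:
arm_command --rows '[[[0,0,0],0],[[0,0,0],0],[[0,0,0],0],[[0,0,0],0],[[0,0,0],0]]' --claw 0.45

```text
t: 36.3
eef_pos: [399.3, 240.1, 60.7]
tcp_rot: [3.141, -0.0, 1.496]
ft_force: [0.9, -0.2, -0.6]
opening: 0.582
grip_force: 30.0
```

Request:
arm_command --rows '[[[0,0,-0.08],0],[[0,0,-0.1],0],[[0,0,-0.14],0],[[0,0,-0.14],0],[[0,0,-0.08],0]]'

```text
t: 36.8
eef_pos: [399.3, 240.1, 197.8]
tcp_rot: [3.14, -0.001, 1.496]
ft_force: [0.6, 0.3, -4.0]
opening: 0.581
grip_force: 30.0
```

```bash
python3 - <<'E'
from h import *
s=state();print(s['eef_pos'],s['opening'],s['ft_force']); plan(408,-150,None); im,d,cal=snap('wrist'); tin('wrist',398,241,s['eef_pos'][2]+26)
E
```

```text
[399.30244676 240.09054712 197.79162175] 0.5814363756201962 [ 0.60825042  0.28815979 -3.9748049 ]
turn 0.000 (0 rows) shift [-1.553  0.151 -0.   ] = 9 rows of [-0.1726  0.0167 -0.    ] j6 0.47 t 36.8
wrist tin circle [401.5 251.1] r 35.8 mean [401.2 246.8 221.2] 11211
```

Request:
arm_command --rows '[[[-0.173,0.017,0],0],[[-0.173,0.017,0],0],[[-0.173,0.017,0],0],[[-0.173,0.017,0],0],[[-0.173,0.017,0],0]]'

```text
t: 37.4
eef_pos: [403.3, 21.3, 194.2]
tcp_rot: [-3.139, -0.0, 1.497]
ft_force: [1.0, 0.2, -3.4]
opening: 0.583
grip_force: 30.0
```

Request:
arm_command --rows '[[[-0.173,0.017,0],0],[[-0.173,0.017,0],0],[[-0.173,0.017,0],0],[[-0.173,0.017,0],0],[[-0.136,0.106,0],0]]'

```text
t: 37.9
eef_pos: [430.1, -188.5, 194.0]
tcp_rot: [-3.138, -0.002, 1.495]
ft_force: [0.7, 1.1, -3.1]
opening: 0.58
grip_force: 30.0
```

Request:
arm_command --rows '[[[-0.136,0.106,0],0],[[-0.136,0.106,0],0],[[-0.136,0.106,0],0],[[-0.136,0.106,0],0],[[0,0,0],0]]'

```text
t: 38.4
eef_pos: [529.2, -333.9, 192.4]
tcp_rot: [-3.14, -0.0, 1.494]
ft_force: [-1.2, -0.2, -3.3]
opening: 0.585
grip_force: 30.0
```

Request:
arm_command --rows '[[[0,0,0.16],0],[[0,0,0.17],0],[[0,0,0.15],0],[[0,0,0],0],[[0,0,0],0]]'

```text
t: 38.9
eef_pos: [527.6, -330.0, 75.0]
tcp_rot: [-3.14, -0.001, 1.496]
ft_force: [0.2, 0.3, -2.6]
opening: 0.584
grip_force: 30.0
```

```bash
cat >> h.py <<'E'
def wall(x,y):
    "walls of the nest at (x,y) seen by the wrist: y profile of wall tops"
    im,d,cal=snap('wrist'); v,u=np.mgrid[0:480,0:640]; m=d>0; P=p2w(cal,np.c_[u[m],v[m]],d[m])
    k=(abs(P[:,2]-32)<4)&(abs(P[:,1]-y)<45)&(abs(P[:,0]-x)<25)
    h_,e=np.histogram(P[k,1],np.arange(y-45,y+46,2)); print([(round(a-y),int(b)) for a,b in zip(e,h_) if b>30])
E
python3 - <<'E'
from h import *
s=state();print(s['eef_pos'],s['opening'],s['ft_force']); wall(527.5,-330); plan(528,-330,45,1.493); print(ms('wrist','pad_red'))
E
```

```text
[ 527.56928687 -330.012762     74.97420126] 0.5835960743428743 [ 0.21523281  0.27140127 -2.62102523]
[(31, 135), (33, 324), (35, 259), (37, 92), (39, 122), (41, 309), (43, 261)]
turn 0.001 (1 rows) shift [ 0.002 -0.001  0.126] = 1 rows of [ 0.0019 -0.0011  0.1256] j6 -0.59 t 39.0
[]
```

Request:
arm_command --rows '[[[0.002,0,0.08],0],[[0,0,0.05],0],[[0,0,0.03],0],[[0,0,0.02],0],[[0,0,0],0]]'

```text
t: 39.5
eef_pos: [527.9, -329.8, 30.4]
tcp_rot: [-3.141, -0.0, 1.496]
ft_force: [0.8, 0.7, -2.7]
opening: 0.584
grip_force: 30.0
```

Request:
arm_command --rows '[[[0,0,0.012],0],[[0,0,0.006],0],[[0,0,0],0],[[0,0,0],0],[[0,0,0],0]]'

```text
t: 40.0
eef_pos: [528.6, -330.3, 28.9]
tcp_rot: [3.139, 0.002, 1.497]
ft_force: [-4.5, 3.4, 19.4]
opening: 0.583
grip_force: 30.0
```

Request:
arm_command --rows '[[[0,0,-0.01],0],[[0,0,0],0],[[0,0,0],0],[[0,0,0],0],[[0,0,0],0]]' --claw 0.76

```text
t: 40.5
eef_pos: [527.9, -329.9, 28.4]
tcp_rot: [-3.141, -0.0, 1.496]
ft_force: [-0.6, -0.5, 0.0]
opening: 0.76
grip_force: 0.0
```

Request:
arm_command --rows '[[[0,0,-0.16],0],[[0,0,-0.17],0],[[0,0,-0.16],0],[[0,0,0],0],[[0,0,0],0]]'

```text
t: 41.0
eef_pos: [528.0, -329.9, 151.5]
tcp_rot: [3.141, 0.001, 1.496]
ft_force: [-0.2, 0.2, -0.2]
opening: 0.764
grip_force: 0.0
```

```bash
python3 - <<'E'
from h import *
s=state();print(s['eef_pos'],s['opening'],s['ft_force'])
tin('wrist',528,-330,50); tin('wrist',534,-254,50); tin('top',534,-254,50)
im,d,cal=snap('wrist','w6.png')
for x,y in((420,29),(443,-50)): tin('top',x,y)
plan(410,-150)
E
```

```text
[ 527.98844382 -329.91769149  151.51960187] 0.764272068294191 [-0.18563588  0.225743   -0.23094368]
wrist tin circle [ 529.6 -329.4] r 28.5 mean [ 529.6 -328.2   50.5] 4527
wrist tin circle [ 538.5 -250.4] r 28.3 mean [ 538.5 -249.8   50.5] 5785
top tin circle [ 535.5 -248.2] r 28.2 mean [ 535.3 -248.3   49.6] 250
top tin circle [422.8  32.7] r 26.5 mean [426.9  37.8  35.6] 128
few 0
turn 0.000 (0 rows) shift [ 0.682 -0.523 -0.   ] = 5 rows of [ 0.1364 -0.1046 -0.    ] j6 -0.59 t 41.3
```

View pics/w6.png

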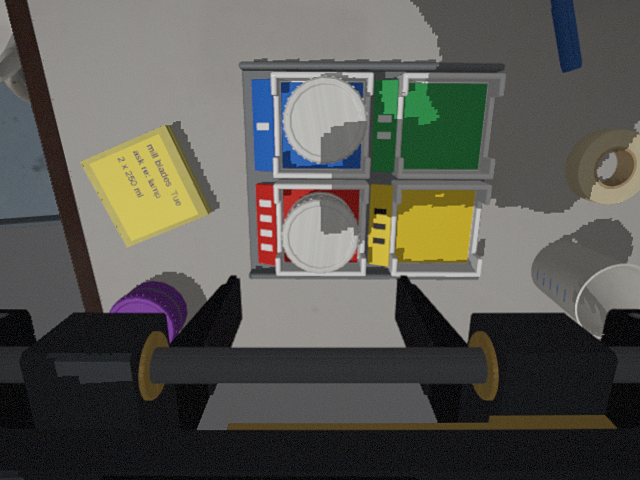

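Both tins sit flat in blue (325,122) and red (320,232), tops at 50 mm. Back for the next ones.

Request:
arm_command --rows '[[[0.136,-0.105,0],0],[[0.136,-0.105,0],0],[[0.136,-0.105,0],0],[[0.136,-0.105,0],0],[[0.136,-0.105,0],0]]'

```text
t: 41.8
eef_pos: [408.4, -149.3, 150.7]
tcp_rot: [-3.141, -0.0, 1.496]
ft_force: [0.7, -1.2, -0.6]
opening: 0.759
grip_force: 0.0
```

```bash
python3 - <<'E'
from h import *
print(ms('top','tin_p',8))
for x,y in((420,29),(443,-50)): tin('top',x,y); tin('wrist',x,y)
panz(); plan(443,-50,125,2.7); plan(420,29,125,1.5)
E
```

```text
[([534.0, -254.0, 18.0], 0.67), ([539.0, -249.0, 16.0], 0.64), ([427.0, 31.0, 1.0], 0.53), ([528.0, -329.0, 14.0], 0.52), ([443.0, 369.0, 237.0], 0.35)]
top tin circle [419.5  29.6] r 27.8 mean [419.9  29.2  35.6] 248
wrist tin circle [421.    6.9] r 16.8 mean [420.7   4.   36.3] 470
top tin circle [442.9 -49.7] r 28.0 mean [442.8 -50.   35.7] 240
wrist tin circle [445.8 -50.9] r 28.4 mean [445.3 -50.6  36.5] 5504
pan z [ 95.2  98.5 102. ] 1264
turn -0.383 (9 rows) shift [0.056 0.422 0.104] = 3 rows of [0.0185 0.1407 0.0347] j6 -0.43 t 42.1
turn -0.001 (1 rows) shift [ 0.722 -0.013  0.104] = 5 rows of [ 0.1444 -0.0026  0.0208] j6 -0.43 t 42.1
```

Request:
arm_command --rows '[[[0.144,-0.002,0],0],[[0.144,-0.002,0],0],[[0.144,-0.002,0],0],[[0.144,-0.002,0],0],[[0.146,-0.001,0],0]]'

```text
t: 42.6
eef_pos: [421.8, 30.3, 150.9]
tcp_rot: [3.141, -0.0, 1.495]
ft_force: [0.2, -0.5, 0.0]
opening: 0.764
grip_force: 0.0
```

Request:
arm_command --rows '[[[0,0,0],0],[[0,0,0.1],0],[[0,0,0],0],[[0,0,0],0],[[0,0,0],0]]'

```text
t: 43.1
eef_pos: [421.4, 28.9, 126.6]
tcp_rot: [3.141, -0.0, 1.495]
ft_force: [-0.4, -0.7, -0.2]
opening: 0.76
grip_force: 0.0
```

```bash
python3 - <<'E'
from h import *
tin('wrist',420.5,29); plan(421,29,8.5,1.5)
E
```

```text
wrist tin circle [422.9  28.6] r 28.4 mean [423.1  29.7  36.5] 4875
turn -0.001 (1 rows) shift [-0.    -0.001  0.473] = 3 rows of [-0.     -0.0005  0.1576] j6 -0.01 t 43.1
```

Request:
arm_command --rows '[[[0,0.003,0.14],0],[[0,0,0.16],0],[[0,0,0.12],0],[[0,0,0.05],0],[[0,0,0],0]]'

```text
t: 43.65
eef_pos: [421.3, 29.2, 7.6]
tcp_rot: [-3.139, -0.0, 1.496]
ft_force: [-0.3, 0.3, 1.0]
opening: 0.758
grip_force: 0.0
```

Request:
arm_command --rows '[[[0,0,0],0],[[0,0,0],0],[[0,0,0],0],[[0,0,0],0],[[0,0,0],0]]' --claw 0.45

```text
t: 44.15
eef_pos: [422.2, 29.4, 9.6]
tcp_rot: [3.139, -0.0, 1.496]
ft_force: [-1.0, -0.7, 8.9]
opening: 0.583
grip_force: 30.0
```

Request:
arm_command --rows '[[[0,0,-0.15],0],[[0,0,-0.18],0],[[0,0,-0.18],0],[[0,0,-0.08],0],[[0,0,0],0]]'

```text
t: 44.65
eef_pos: [422.6, 29.5, 159.0]
tcp_rot: [3.135, -0.0, 1.497]
ft_force: [0.4, 0.4, -2.6]
opening: 0.583
grip_force: 30.0
```

```bash
python3 - <<'E'
from h import *
s=state();print(s['eef_pos'],s['opening'],s['ft_force'])
plan(399,240,None,1.495)
E
```

```text
[422.59273402  29.49087608 159.0487549 ] 0.5832045596671108 [ 0.38314844  0.43054945 -2.60707785]
turn 0.000 (1 rows) shift [ 0.832 -0.158 -0.   ] = 5 rows of [ 0.1665 -0.0316 -0.    ] j6 -0.01 t 44.6
```

Request:
arm_command --rows '[[[0.1665,-0.0315,0],0],[[0.1665,-0.0315,0],0],[[0.1665,-0.0315,0],0],[[0.1665,-0.0315,0],0],[[0.1665,-0.0315,0],0]]'

```text
t: 45.15
eef_pos: [396.9, 241.5, 155.1]
tcp_rot: [-3.14, 0.001, 1.496]
ft_force: [0.8, -0.5, -2.1]
opening: 0.584
grip_force: 30.0
```

Request:
arm_command --rows '[[[0,0,0],0],[[0,0,0.1],0],[[0,0,0.07],0],[[0,0,0.05],0],[[0,0,0.05],0]]'

```text
t: 45.65
eef_pos: [397.3, 239.4, 87.2]
tcp_rot: [-3.14, 0.001, 1.496]
ft_force: [0.1, 1.8, 1.0]
opening: 0.585
grip_force: 30.0
```

Request:
arm_command --rows '[[[0,0,0.01],0],[[0,0,0],0],[[0,0,0],0],[[0,0,0],0],[[0,0,0],0]]'

```text
t: 46.15
eef_pos: [397.9, 240.0, 86.5]
tcp_rot: [3.141, -0.0, 1.496]
ft_force: [-0.7, -0.6, 0.5]
opening: 0.584
grip_force: 30.0
```

Request:
arm_command --rows '[[[0,0,0],0],[[0,0,0],0],[[0,0,0],0],[[0,0,0],0],[[0,0,0],0]]' --claw 0.76

```text
t: 46.65
eef_pos: [397.9, 240.0, 86.1]
tcp_rot: [3.142, -0.0, 1.496]
ft_force: [0.2, 0.7, 0.8]
opening: 0.754
grip_force: 0.0
```

Request:
arm_command --rows '[[[0,0,-0.02],0],[[0,0,0],0],[[0,0,0],0],[[0,0,0],0],[[0,0,0],0]]'

```text
t: 47.15
eef_pos: [397.8, 240.0, 91.1]
tcp_rot: [-3.142, -0.0, 1.496]
ft_force: [-0.4, -0.1, -0.1]
opening: 0.758
grip_force: 0.0
```

Request:
arm_command --rows '[[[0,0,0],0],[[0,0,0],0],[[0,0,0],0],[[0,0,0],0],[[0,0,0],0]]'

```text
t: 47.65
eef_pos: [397.8, 240.0, 91.1]
tcp_rot: [-3.142, -0.0, 1.496]
ft_force: [0.8, 0.5, 0.4]
opening: 0.759
grip_force: 0.0
```

Request:
arm_command --rows '[[[0,0,0],0],[[0,0,0],0],[[0,0,0],0],[[0,0,0],0],[[0,0,0],0]]'

```text
t: 48.15
eef_pos: [397.8, 240.0, 91.2]
tcp_rot: [3.142, -0.0, 1.496]
ft_force: [-0.8, -0.5, 0.2]
opening: 0.763
grip_force: 0.0
```

```bash
python3 - <<'E'
from h import *
s=state();print(s['eef_pos'],s['opening'],s['ft_force']); topz()
for z in(122,110,98,86): tin('wrist',399,242,z)
E
```

```text
[397.82871449 239.98104953  91.15400516] 0.7625842687315981 [-0.82026141 -0.46011275  0.23317749]
[(73, 5470), (76, 13515), (79, 1549), (82, 1476), (85, 1495), (88, 174), (91, 303), (94, 333), (97, 268), (100, 428), (103, 514), (106, 4380), (109, 6292), (112, 262), (115, 292), (118, 317), (121, 313), (124, 324), (127, 318), (130, 346), (133, 341), (136, 354)]
wrist tin circle [399.8 251. ] r 44.0 mean [399.2 245.9 122.3] 820
wrist tin circle [399.  251.2] r 43.0 mean [398.6 244.5 109.1] 10917
wrist tin circle [399.  249.8] r 42.0 mean [398.7 252.2 100.1] 923
wrist tin circle [399.2 250.2] r 24.7 mean [400.3 262.6  87. ] 471
```

The pan is at about 75, a sink of 23–24 mm, so this tin is 160 g: green.

Request:
arm_command --rows '[[[0,0,0.026],0],[[0,0,0],0],[[0,0,0],0],[[0,0,0],0],[[0,0,0],0]]'

```text
t: 48.9
eef_pos: [397.9, 240.0, 84.7]
tcp_rot: [3.141, -0.0, 1.496]
ft_force: [-0.5, 0.1, -0.1]
opening: 0.757
grip_force: 0.0
```

Request:
arm_command --rows '[[[0,0,0],0],[[0,0,0],0],[[0,0,0],0],[[0,0,0],0],[[0,0,0],0]]' --claw 0.45

```text
t: 49.4
eef_pos: [397.8, 240.0, 84.6]
tcp_rot: [-3.142, -0.0, 1.496]
ft_force: [0.3, -0.1, -0.7]
opening: 0.582
grip_force: 30.0
```

Request:
arm_command --rows '[[[0,0,-0.08],0],[[0,0,-0.1],0],[[0,0,-0.13],0],[[0,0,-0.13],0],[[0,0,0],0]]'

```text
t: 49.9
eef_pos: [399.1, 240.6, 197.9]
tcp_rot: [3.136, -0.003, 1.496]
ft_force: [-0.4, 0.5, -1.6]
opening: 0.58
grip_force: 30.0
```

Request:
arm_command --rows '[[[-0.173,0.017,0],0],[[-0.173,0.017,0],0],[[-0.173,0.017,0],0],[[-0.173,0.017,0],0],[[-0.173,0.017,0],0]]'

```text
t: 50.4
eef_pos: [402.3, 21.2, 193.9]
tcp_rot: [-3.141, -0.0, 1.497]
ft_force: [0.8, 0.2, -1.5]
opening: 0.588
grip_force: 30.0
```

Request:
arm_command --rows '[[[-0.173,0.017,0],0],[[-0.173,0.017,0],0],[[-0.173,0.017,0],0],[[-0.173,0.017,0],0],[[-0.063,0.149,0],0]]'

```text
t: 50.9
eef_pos: [440.6, -172.5, 193.8]
tcp_rot: [-3.139, -0.001, 1.492]
ft_force: [0.7, 0.9, -1.4]
opening: 0.583
grip_force: 30.0
```

Request:
arm_command --rows '[[[-0.063,0.149,0],0],[[-0.063,0.149,0],0],[[-0.063,0.149,0],0],[[-0.063,0.149,0],0],[[-0.063,0.149,0],0]]'

```text
t: 51.4
eef_pos: [623.9, -262.5, 192.9]
tcp_rot: [-3.14, -0.001, 1.496]
ft_force: [-0.5, -0.1, -1.2]
opening: 0.588
grip_force: 30.0
```

```bash
python3 - <<'E'
from h import *
s=state();print(s['eef_pos'],s['opening'],s['ft_force']); plan(624,-260.5,70,1.493); print(ms('wrist','pad_green'))
E
```

```text
[ 623.8722874  -262.46014064  192.87994227] 0.5878296429146439 [-0.4650628  -0.0910971  -1.19571641]
turn 0.001 (1 rows) shift [ 0.008 -0.     0.492] = 3 rows of [ 0.0026 -0.      0.1638] j6 -0.42 t 51.4
[([396.0, 241.0, 75.0], 0.45)]
```

Request:
arm_command --rows '[[[0,0,0.16],0],[[0,0,0.17],0],[[0,0,0.14],0],[[0,0,0],0],[[0,0,0],0]]'

```text
t: 51.95
eef_pos: [622.8, -261.8, 76.8]
tcp_rot: [-3.14, -0.001, 1.496]
ft_force: [0.3, 0.7, -0.5]
opening: 0.585
grip_force: 30.0
```

```bash
python3 - <<'E'
from h import *
s=state();print(s['eef_pos']); wall(624,-261); plan(624,-260.5,24,1.493); print(ms('wrist','pad_green'))
E
```

```text
[ 622.80148384 -261.82707574   76.79625057]
[(31, 156), (33, 312), (35, 222), (37, 43)]
turn 0.001 (1 rows) shift [0.007 0.002 0.217] = 2 rows of [0.0034 0.0009 0.1084] j6 -0.42 t 52.0
[([620.0, -258.0, 9.0], 0.75)]
```

Request:
arm_command --rows '[[[0.005,0.004,0.08],0],[[0,0,0.05],0],[[0,0,0.03],0],[[0,0,0.025],0],[[0,0,0],0]]'

```text
t: 52.55
eef_pos: [623.8, -260.7, 30.5]
tcp_rot: [-3.141, -0.0, 1.496]
ft_force: [0.6, 0.3, -1.8]
opening: 0.588
grip_force: 30.0
```

Request:
arm_command --rows '[[[0,0,0.012],0],[[0,0,0.01],0],[[0,0,0],0],[[0,0,0],0],[[0,0,0],0]]'

```text
t: 53.05
eef_pos: [624.4, -260.9, 26.1]
tcp_rot: [3.14, 0.0, 1.496]
ft_force: [-1.0, 0.7, 6.2]
opening: 0.582
grip_force: 30.0
```

Request:
arm_command --rows '[[[0,0,-0.006],0],[[0,0,0],0],[[0,0,0],0],[[0,0,0],0],[[0,0,0],0]]' --claw 0.76

```text
t: 53.55
eef_pos: [623.9, -260.7, 26.7]
tcp_rot: [-3.141, -0.0, 1.496]
ft_force: [0.5, 0.1, 0.1]
opening: 0.758
grip_force: 0.0
```

Request:
arm_command --rows '[[[0,0,-0.16],0],[[0,0,-0.17],0],[[0,0,-0.17],0],[[0.063,-0.149,0],0],[[0.063,-0.149,0],0]]'

```text
t: 54.05
eef_pos: [551.6, -223.6, 152.8]
tcp_rot: [3.139, 0.001, 1.496]
ft_force: [-0.2, -0.3, 0.2]
opening: 0.762
grip_force: 0.0
```

Request:
arm_command --rows '[[[0.063,-0.149,0],0],[[0.063,-0.149,0],0],[[0.063,-0.149,0],0],[[0.063,-0.149,0],0],[[0,0,0],0]]'

```text
t: 54.55
eef_pos: [404.2, -147.6, 151.9]
tcp_rot: [-3.139, -0.001, 1.497]
ft_force: [-0.2, 0.0, -0.1]
opening: 0.761
grip_force: 0.0
```

```bash
python3 - <<'E'
from h import *
print(state()['eef_pos'])
tin('top',624,-261,50); tin('top',443,-50); tin('wrist',443,-50)
plan(445,-50.5,125,2.7)
E
```

```text
[ 404.15088762 -147.57377577  151.92666771]
top tin circle [ 622.2 -260.2] r 28.2 mean [ 621.4 -260.7   49.5] 237
top tin circle [443.6 -49.8] r 27.5 mean [442.8 -50.3  35.9] 240
wrist tin circle [445.7 -51. ] r 28.4 mean [445.3 -50.6  36.5] 5456
turn -0.383 (9 rows) shift [0.04  0.423 0.109] = 3 rows of [0.0134 0.1409 0.0363] j6 -0.43 t 54.7
```

Request:
arm_command --rows '[[[0,0,0],-0.0426],[[0,0,0],-0.0426],[[0,0,0],-0.0426],[[0,0,0],-0.0426],[[0,0,0],-0.0426]]'

```text
t: 55.2
eef_pos: [409.2, -150.5, 151.7]
tcp_rot: [3.141, 0.0, 2.171]
ft_force: [0.6, -0.2, 0.7]
opening: 0.762
grip_force: 0.0
```

Request:
arm_command --rows '[[[0,0,0],-0.0426],[[0,0,0],-0.0426],[[0,0,0],-0.0426],[[0,0,0],-0.0426],[[0.013,0.141,0],0]]'

```text
t: 55.7
eef_pos: [421.4, -118.8, 151.7]
tcp_rot: [-3.141, 0.001, 2.704]
ft_force: [0.7, 0.3, 0.0]
opening: 0.757
grip_force: 0.0
```

Request:
arm_command --rows '[[[0.013,0.141,0],0],[[0.013,0.141,0],0],[[0,0,0.1],0],[[0,0,0],0],[[0,0,0],0]]'

```text
t: 56.2
eef_pos: [444.9, -50.4, 126.7]
tcp_rot: [-3.141, -0.001, 2.701]
ft_force: [1.0, 0.2, 0.4]
opening: 0.757
grip_force: 0.0
```

```bash
python3 - <<'E'
from h import *
s=state();print(s['eef_pos'],s['tcp_rot'],s['ft_force']); tin('wrist',444.5,-50.5); plan(444.5,-50.5,8.5)
E
```

```text
[444.87757006 -50.39322054 126.7490006 ] [-3.14141873e+00 -1.13670029e-03  2.70077011e+00] [1.00963771 0.23480709 0.40665685]
wrist tin circle [445.8 -51. ] r 28.4 mean [444.7 -50.3  36.6] 4848
turn 0.000 (0 rows) shift [ 0.002 -0.     0.475] = 3 rows of [ 6.000e-04 -1.000e-04  1.582e-01] j6 -1.39 t 56.2
```

Request:
arm_command --rows '[[[0,0,0.14],0],[[0,0,0.16],0],[[0,0,0.12],0],[[0,0,0.052],0],[[0,0,0],0]]'

```text
t: 56.75
eef_pos: [444.3, -50.7, 8.0]
tcp_rot: [-3.141, -0.002, 2.699]
ft_force: [-0.2, -0.3, 0.7]
opening: 0.762
grip_force: 0.0
```

Request:
arm_command --rows '[[[0,0,0],0],[[0,0,0],0],[[0,0,0],0],[[0,0,0],0],[[0,0,0],0]]' --claw 0.45

```text
t: 57.25
eef_pos: [445.0, -50.4, 9.9]
tcp_rot: [3.141, 0.002, 2.701]
ft_force: [-0.8, -2.3, 7.7]
opening: 0.583
grip_force: 30.0
```

Request:
arm_command --rows '[[[0,0,-0.15],0],[[0,0,-0.18],0],[[0,0,-0.18],0],[[0,0,-0.08],0],[[0.16,-0.08,0],0]]'

```text
t: 57.75
eef_pos: [404.0, -52.0, 159.6]
tcp_rot: [3.14, 0.01, 2.702]
ft_force: [0.1, -0.4, -3.4]
opening: 0.586
grip_force: 30.0
```

Request:
arm_command --rows '[[[0,0,0],0.0426],[[0,0,0],0.0426],[[0,0,0],0.0426],[[0,0,0],0.0426],[[0,0,0],0.0426]]'

```text
t: 58.25
eef_pos: [399.4, -51.0, 156.8]
tcp_rot: [3.141, 0.0, 2.026]
ft_force: [-0.5, -0.4, -2.7]
opening: 0.581
grip_force: 30.0
```

Request:
arm_command --rows '[[[0,0,0],0.0426],[[0,0,0],0.0426],[[0,0,0],0.0426],[[0,0,0],0.0426],[[0,0,0],0]]'

```text
t: 58.75
eef_pos: [399.5, -51.0, 156.7]
tcp_rot: [3.141, 0.0, 1.494]
ft_force: [0.3, 0.9, -2.7]
opening: 0.583
grip_force: 30.0
```

```bash
python3 - <<'E'
from h import *
s=state();print(s['eef_pos'],s['tcp_rot'],s['ft_force'],s['opening']); plan(399,240,None); panz(); print(ms('top','tin_p',8))
E
```

```text
[399.52618919 -50.98642425 156.74377112] [3.14107296e+00 3.86706899e-06 1.49445896e+00] [ 0.28130686  0.87965517 -2.72583164] 0.5826713934144527
turn 0.000 (0 rows) shift [ 1.16  -0.091 -0.   ] = 7 rows of [ 0.1658 -0.013  -0.    ] j6 -0.22 t 58.8
pan z [ 95.2  98.6 102. ] 1259
[([380.0, -395.0, -2.0], 0.88), ([625.0, -261.0, 14.0], 0.87), ([713.0, 280.0, 0.0], 0.82), ([539.0, -251.0, 15.0], 0.54), ([446.0, 370.0, 234.0], 0.37)]
```

Request:
arm_command --rows '[[[0.166,-0.013,0],0],[[0.166,-0.013,0],0],[[0.166,-0.013,0],0],[[0.166,-0.013,0],0],[[0.166,-0.013,0],0]]'

```text
t: 59.35
eef_pos: [398.6, 158.7, 156.6]
tcp_rot: [3.141, -0.0, 1.5]
ft_force: [0.9, -0.3, -3.0]
opening: 0.583
grip_force: 30.0
```

Request:
arm_command --rows '[[[0.166,-0.013,0],0],[[0.166,-0.013,0],0],[[0,0,0],0],[[0,0,0.1],0],[[0,0,0.08],0]]'

```text
t: 59.85
eef_pos: [398.4, 240.3, 110.9]
tcp_rot: [3.141, -0.0, 1.501]
ft_force: [-0.3, 0.1, -2.4]
opening: 0.585
grip_force: 30.0
```

Request:
arm_command --rows '[[[0,0,0.05],0],[[0,0,0.05],0],[[0,0,0.03],0],[[0,0,0],0],[[0,0,0],0]]'

```text
t: 60.35
eef_pos: [398.7, 240.1, 79.2]
tcp_rot: [3.142, -0.0, 1.497]
ft_force: [-1.0, 0.3, -0.4]
opening: 0.583
grip_force: 30.0
```

Request:
arm_command --rows '[[[0,0,0],0],[[0,0,0],0],[[0,0,0],0],[[0,0,0],0],[[0,0,0],0]]' --claw 0.76

```text
t: 60.85
eef_pos: [398.7, 240.3, 79.0]
tcp_rot: [3.141, -0.0, 1.496]
ft_force: [-0.7, -0.2, -1.0]
opening: 0.759
grip_force: 0.0
```

Request:
arm_command --rows '[[[0,0,-0.02],0],[[0,0,0],0],[[0,0,0],0],[[0,0,0],0],[[0,0,0],0]]'

```text
t: 61.35
eef_pos: [398.5, 240.3, 83.8]
tcp_rot: [-3.141, -0.0, 1.496]
ft_force: [0.3, -0.2, 0.2]
opening: 0.757
grip_force: 0.0
```

Request:
arm_command --rows '[[[0,0,0],0],[[0,0,0],0],[[0,0,0],0],[[0,0,0],0],[[0,0,0],0]]'

```text
t: 61.85
eef_pos: [398.6, 240.3, 83.9]
tcp_rot: [3.142, -0.0, 1.496]
ft_force: [-0.4, -0.4, -0.2]
opening: 0.757
grip_force: 0.0
```

Request:
arm_command --rows '[[[0,0,0],0],[[0,0,0],0],[[0,0,0],0],[[0,0,0],0],[[0,0,0],0]]'

```text
t: 62.35
eef_pos: [398.6, 240.3, 83.9]
tcp_rot: [-3.142, -0.0, 1.496]
ft_force: [0.7, 0.9, 0.6]
opening: 0.763
grip_force: 0.0
```

```bash
python3 - <<'E'
from h import *
s=state();print(s['eef_pos'],s['opening'],s['ft_force']); topz()
E
```

```text
[398.60824567 240.30806201  83.88367054] 0.7628709834685113 [0.66030189 0.88819025 0.57398068]
[(58, 778), (61, 17349), (64, 1328), (67, 1280), (70, 1744), (73, 182), (76, 178), (85, 394), (88, 429), (91, 3664), (94, 7044), (97, 230), (100, 228), (103, 265), (106, 279), (109, 291), (112, 320), (115, 318), (118, 320), (121, 331), (124, 357), (127, 337), (130, 354), (133, 355), (136, 385)]
```

The pan is at about 62, a sink of 36 mm, so this tin is 240 g: yellow.

Request:
arm_command --rows '[[[0,0,0.046],0],[[0,0,0],0],[[0,0,0],0],[[0,0,0],0],[[0,0,0],0]]'

```text
t: 62.9
eef_pos: [398.7, 240.4, 72.7]
tcp_rot: [3.141, -0.0, 1.496]
ft_force: [0.2, 0.5, -0.7]
opening: 0.76
grip_force: 0.0
```

Request:
arm_command --rows '[[[0,0,0],0],[[0,0,0],0],[[0,0,0],0],[[0,0,0],0],[[0,0,0],0]]' --claw 0.45

```text
t: 63.4
eef_pos: [398.6, 240.3, 72.4]
tcp_rot: [-3.142, -0.0, 1.496]
ft_force: [-0.5, -0.3, -0.5]
opening: 0.584
grip_force: 30.0
```

Request:
arm_command --rows '[[[0,0,-0.08],0],[[0,0,-0.1],0],[[0,0,-0.15],0],[[0,0,-0.15],0],[[0,0,0],0]]'

```text
t: 63.9
eef_pos: [400.1, 241.0, 196.2]
tcp_rot: [3.135, -0.003, 1.496]
ft_force: [-0.5, 0.2, -2.6]
opening: 0.582
grip_force: 30.0
```

Request:
arm_command --rows '[[[-0.173,0.017,0],0],[[-0.173,0.017,0],0],[[-0.173,0.017,0],0],[[-0.173,0.017,0],0],[[-0.173,0.017,0],0]]'

```text
t: 64.4
eef_pos: [403.0, 21.5, 191.6]
tcp_rot: [-3.141, -0.0, 1.497]
ft_force: [-0.2, -0.9, -2.2]
opening: 0.584
grip_force: 30.0
```

Request:
arm_command --rows '[[[-0.173,0.017,0],0],[[-0.173,0.017,0],0],[[-0.173,0.017,0],0],[[-0.173,0.017,0],0],[[-0.098,0.128,0],0]]'

```text
t: 64.9
eef_pos: [435.7, -179.8, 191.4]
tcp_rot: [-3.139, -0.001, 1.494]
ft_force: [0.6, 0.7, -2.5]
opening: 0.581
grip_force: 30.0
```

Request:
arm_command --rows '[[[-0.098,0.128,0],0],[[-0.098,0.128,0],0],[[-0.098,0.128,0],0],[[-0.098,0.128,0],0],[[-0.098,0.128,0],0]]'

```text
t: 65.4
eef_pos: [589.0, -312.5, 190.6]
tcp_rot: [-3.14, -0.001, 1.496]
ft_force: [0.9, 1.2, -2.2]
opening: 0.584
grip_force: 30.0
```

Request:
arm_command --rows '[[[-0.098,0.128,0],0],[[0,0,0.16],0],[[0,0,0.17],0],[[0,0,0.14],0],[[0,0,0],0]]'

```text
t: 65.9
eef_pos: [615.7, -336.7, 68.3]
tcp_rot: [-3.133, -0.005, 1.496]
ft_force: [-0.7, 0.3, -3.6]
opening: 0.583
grip_force: 30.0
```

```bash
python3 - <<'E'
from h import *
s=state();print(s['eef_pos'],s['opening'],s['ft_force']); wall(617.5,-337); plan(617.8,-336.6,24,1.493); print(ms('wrist','pad_yellow'))
E
```

```text
[ 615.74199329 -336.69735533   68.28602557] 0.5832944646889492 [-0.67785884  0.3232904  -3.6209971 ]
[(31, 130), (33, 325), (35, 266), (37, 91), (39, 162), (41, 325), (43, 253)]
turn 0.001 (1 rows) shift [0.004 0.002 0.191] = 2 rows of [0.0021 0.001  0.0957] j6 -0.52 t 66.0
[([612.0, -337.0, 53.0], 0.53)]
```

Request:
arm_command --rows '[[[0.004,0.003,0.07],0],[[0,0,0.05],0],[[0,0,0.03],0],[[0,0,0.018],0],[[0,0,0],0]]'

```text
t: 66.5
eef_pos: [619.2, -337.5, 32.8]
tcp_rot: [-3.141, -0.0, 1.496]
ft_force: [-0.1, -0.8, -2.5]
opening: 0.581
grip_force: 30.0
```

Request:
arm_command --rows '[[[0,0,0.012],0],[[0,0,0.01],0],[[0,0,0],0],[[0,0,0],0],[[0,0,0],0]]'

```text
t: 67.0
eef_pos: [619.8, -337.8, 28.8]
tcp_rot: [3.14, 0.001, 1.496]
ft_force: [-1.5, 0.6, 5.1]
opening: 0.586
grip_force: 30.0
```

Request:
arm_command --rows '[[[0,0,0],0],[[0,0,0],0],[[0,0,0],0],[[0,0,0],0],[[0,0,0],0]]' --claw 0.76

```text
t: 67.5
eef_pos: [619.2, -337.5, 27.3]
tcp_rot: [-3.142, -0.0, 1.496]
ft_force: [0.1, -0.4, -0.6]
opening: 0.76
grip_force: 0.0
```

Request:
arm_command --rows '[[[0,0,-0.16],0],[[0,0,-0.17],0],[[0,0,-0.17],0],[[0,0,0],0],[[0,0,0],0]]'

```text
t: 68.0
eef_pos: [619.4, -337.5, 153.2]
tcp_rot: [3.14, 0.001, 1.496]
ft_force: [-0.2, 0.2, -0.1]
opening: 0.76
grip_force: 0.0
```

```bash
python3 - <<'E'
from h import *
print(state()['t'],state()['eef_pos'])
for x,y in((618,-337),(624,-261),(528,-330),(535,-252)): tin('wrist',x,y,50)
im,d,cal=snap('wrist','w7.png'); panz()
im,d,cal=snap('top','t7.png')
E
```

```text
68.0 [ 619.37856866 -337.53560558  153.1814868 ]
wrist tin circle [ 620.7 -338.2] r 28.4 mean [ 620.8 -336.9   50.5] 4485
wrist tin circle [ 625.1 -261.8] r 28.3 mean [ 625.1 -261.1   50.5] 5658
wrist tin circle [ 529.3 -329.4] r 28.5 mean [ 530.2 -328.3   50.4] 4614
wrist tin circle [ 538.4 -250.3] r 28.6 mean [ 539.  -249.8   50.4] 5837
pan z [ 95.2  98.5 102.1] 1259
```

View pics/w7.png

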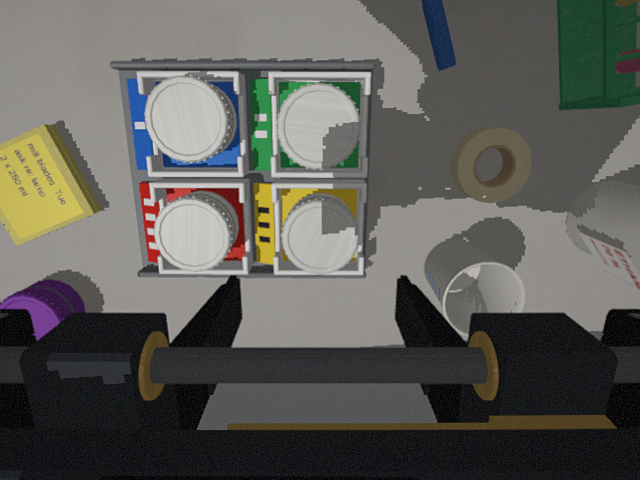

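View pics/t7.png

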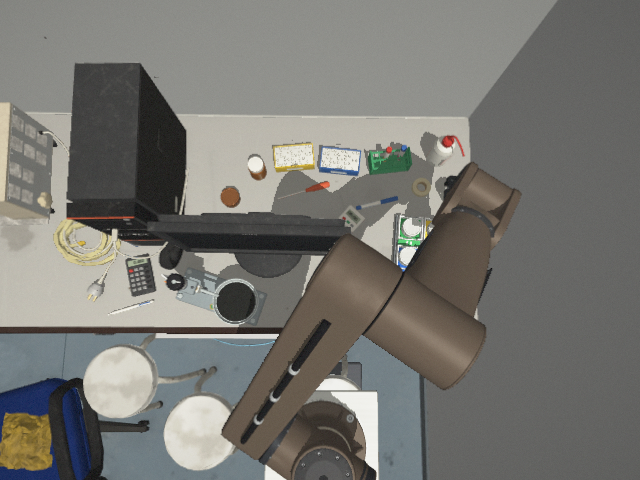

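All four tins sit flat in their nests (blue 190,118; green 318,125; red 195,232; yellow 320,232), the pan is empty at its zeroed height, and the loose items are untouched.

```bash
python3 -c "
from cell import env
print(env.job_done())"
```

```text
the job is handed in; nothing more can be done
None
```

I zeroed the balance, weighed all four tins and stood each upright in its nest (80 g blue, 160 g green, 240 g yellow, 320 g red). The balance is empty and on zero, and the job is handed in; the interface returned no verdict.

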